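Hang the dipping baskets on the drip rack

TASK

Hang the copper basket by its handle on the copper hook and the brass basket by its handle on the brass hook of the drip rack, each resting at the peak of its handle. Keep the baskets upright, grip their thin handles lightly (well under 35 N) and do not knock or press them hard against the rack or hooks. Do not shift or tip anything else on the bench; leave both baskets hanging still and straight.

Things in the scene. Friction and masses are not known exactly. Their poses are not given: they have to be found in the camera images.
- basket_copper: thin copper (reddish) dipping basket, tray 100 (x) x 64 (y) x 45 high holding small plates, 0.18 kg. Rigid strap handle, 10 thick (y), in its x-z plane: uprights at x = +-49 up to z = 75, then two straight bars (7 high, sloping 36 degrees) rise to a roof-like peak over the middle, top z = 115. Origin: centre of underside, z up; both ends alike
- basket_copper_peak (a point): underside of the peak of the copper basket's handle, 106 above its origin; the part that rests on the hook. Opening under the handle: 92 wide (x), down to the tray's rim at z = 45
- basket_copper_bar (a point): middle of the -x sloping bar of the copper basket's handle (x -27, z 91 in the basket's frame), a place to pinch it across y; the bar rises 36 degrees towards the peak
- hook_copper: copper wire hook, 6 mm thick, clamped by a copper plate to the front edge of the rack's shelf. The wire drops from the shelf at y = +30, runs level from y = +14 to -12 and ends in an upturned open tip on its -y side. Origin: top of the level part, where a handle rests, 200 above the table; axes as the rack. Shelf and clamp, 85 above, overhang it by 23 towards -x
- hook_copper_tip (a point): end of the copper hook's upturned tip, at y -26, z +11 from the hook's origin (wire radius 3, so its top is 14 above the seat). Seen from above, the copper clamp plate (46 x 44) on the shelf is centred at x 0, y +12 from the hook's origin, 104 above it
- basket_brass: thin brass (yellow) dipping basket, tray 100 (x) x 64 (y) x 45 high holding small plates, 0.18 kg. Rigid strap handle, 10 thick (y), in its x-z plane: uprights at x = +-49 up to z = 75, then two straight bars (7 high, sloping 36 degrees) rise to a roof-like peak over the middle, top z = 115. Origin: centre of underside, z up; both ends alike
- basket_brass_peak (a point): underside of the peak of the brass basket's handle, 106 above its origin; the part that rests on the hook. Opening under the handle: 92 wide (x), down to the tray's rim at z = 45
- basket_brass_bar (a point): middle of the -x sloping bar of the brass basket's handle (x -27, z 91 in the basket's frame), a place to pinch it across y; the bar rises 36 degrees towards the peak
- hook_brass: brass wire hook, 6 mm thick, clamped by a brass plate to the front edge of the rack's shelf. The wire drops from the shelf at y = +30, runs level from y = +14 to -12 and ends in an upturned open tip on its -y side. Origin: top of the level part, where a handle rests, 200 above the table; axes as the rack. Shelf and clamp, 85 above, overhang it by 23 towards -x
- hook_brass_tip (a point): end of the brass hook's upturned tip, at y -26, z +11 from the hook's origin (wire radius 3, so its top is 14 above the seat). Seen from above, the brass clamp plate (46 x 44) on the shelf is centred at x 0, y +12 from the hook's origin, 104 above it
- rack: fixed drip rack: narrow grey shelf x -20 to +25 (to +50 at its ends), 360 wide (y), 16 thick, underside at z = 285, stock on its ends up to z = 346; two dark posts 22 square at x = +37, y = +-165; white tray 120 x 250 x 12 high under the hooks. Origin: on the table below the hook line; x away from the robot, y along the shelf. Hooks near y = +-60, in either order
- tall_bottle: bystander: white bottle, radius 30, 165 high to the shoulder and cap, origin centre of underside
- amber_bottle: bystander: small amber bottle, radius 20, 85 high, origin centre of underside
- steel_ring: bystander: dark steel ring, outer radius 30, 14 high, origin centre of underside
- flat_file: bystander: flat file with wooden handle lying along its x, 240 long (x -105 to +135), 22 high, origin on its underside
- tape_roll: bystander: yellow roll, outer radius 45, 24 high, origin centre of underside
- test_plate: bystander: brass plate 70 x 50 x 6 lying flat, origin centre of underside
- brush_cup: bystander: white cup, radius 36, 90 high, origin centre of underside
Things that resemble listed ones, but are neither listed nor needed, are in the scene too. Leave any turquoise look-alike of the basket_brass alone.

How it is judged (in metres and radians):
At the end, for the whole second after the job is handed in: each basket hangs at rest and released on the hook of its own colour: the underside of the handle's peak within 12 mm of the hook's origin in x and z and 24 mm in y (hook axes), the basket within 0.25 rad of upright, slower than 0.03 m/s and 0.4 rad/s (x of basket_copper_peak in the frame of hook_copper between -0.012 and 0.012 m and y of basket_copper_peak in the frame of hook_copper between -0.024 and 0.024 m and z of basket_copper_peak in the frame of hook_copper between -0.012 and 0.012 m and angle between each of basket_copper, basket_brass's own z axis and vertical below 0.25 rad and linear speed of each of basket_copper, basket_brass below 0.03 m/s and angular speed of each of basket_copper, basket_brass below 0.4 rad/s and x of basket_brass_peak in the frame of hook_brass between -0.012 and 0.012 m and y of basket_brass_peak in the frame of hook_brass between -0.024 and 0.024 m and z of basket_brass_peak in the frame of hook_brass between -0.012 and 0.012 m); the robot touches nothing.
It fails at once if a basket is tipped more than 45 degrees (angle between any of basket_copper, basket_brass's own z axis and vertical above 0.785 rad).
It fails at once if a basket is squeezed or pressed by the fingers with more than 70 N in all (contact force between the fingers and basket_copper above 70 N or contact force between the fingers and basket_brass above 70 N).
It fails at once if a basket is pressed or knocked against the rack or a hook with more than 25 N (contact force between any of basket_copper, basket_brass and rack above 25 N or contact force between any of basket_copper, basket_brass and hook_copper above 25 N or contact force between any of basket_copper, basket_brass and hook_brass above 25 N).
It fails at once if a bystander is moved more than 20 mm or tipped over (distance of any of tall_bottle, amber_bottle, steel_ring, flat_file, tape_roll, test_plate, brush_cup from where it was at the start of the episode above 0.02 m or angle between any of tall_bottle, amber_bottle, steel_ring, flat_file, tape_roll, test_plate, brush_cup's own z axis and vertical above 0.3 rad).
It also fails if it takes over 72 s, if anything falls off the work surface, if the arm or the gripper's body presses on something with over 40 N, if the wrist force passes 120 N, or if a joint passes its speed limit or range.

ROBOT

A 6-joint arm with a two-finger parallel gripper is mounted at the origin on the work surface. World frame = base frame: x ahead of the robot, y to its left, z up, the work surface at z = 0. Lengths are in mm, angles in rad, forces in N, time in s.
With the tool pointing down it reaches from about 375 to 900 mm from the base axis. Payload 3.1 kg.
Tool frame: the origin (TCP) lies midway between the tips of the shut fingers; the grasp point (between the pads) lies 19 mm behind it; z points along the fingers, x is the direction in which the jaws open and shut, and the axes are right-handed (so a half turn about z gives the same grasp; the last joint's range is limited). The gripper opens to 87 mm and grips with 3 to 60 N. Pads are 19 mm wide; open, the fingers measure 117 mm over their backs; the gripper's body (75 mm by 190 mm) begins 51 mm behind the grasp point.
Start: joints at [1.095, 0.527, 1.433, -0, 1.181, -0.178], TCP at [183.345, 597.479, 222.548] pointing down, gripper open.
Joint ranges: [-3.08, 3.08], [-0.75, 2.2], [0.22, 2.44], [-1.43, 4.57], [0, 2.65], [-2.85, 2.85]. Speed limits (rad/s): [2.79, 2.79, 3.14, 3.14, 3.14, 3.14].

INTERFACE

Orientations are given as a unit quaternion [w, x, y, z].
In Python, from plant import observe, cams, workorder gives the robot as it stands. The module is installed in compiled form; this text tells all that it offers.
- The arm moves only by the tool move_arm, never from a script. Its arguments are lists of equal length, an entry for each row: "turn": the turn, a rotation vector about the tool's x, y, z in degrees, a list of three; "xyz": the shift along the tool's x, y, z in cm, a list of three; "hand": the opening in per cent of the stroke, from 0 (shut) to 100 (fully open). In form: {"turn": [[wx, wy, wz], ...], "xyz": [[dx, dy, dz], ...], "hand": [hand, ...]}. A call has 1 to 20 rows; each row shifts and turns the commanded pose from where the row before left it, along the tool's axes as they then stand; what a row does not reach is not made up. A row lasts 1/10 s, in which the tool goes at most 50 mm and 8.59 degrees, less where a joint would pass 70% of its speed; a pose out of reach is approached as far as the arm can. A call is refused whole if a number of a shift passes 5 or a number of a turn 8.59, either way. A call with a gripper value outside its range is refused whole. The fingers move at their own pace and stop on an object; the grip force is fixed at half the most. Time passes only in rows, so rows that do not move let the fingers close. It gives the time, the measured TCP pose, the force and the opening at its end, in the units of the state.
- observe(): the state, without advancing time (a new reading comes with each control period).
- cams.capture(name): name is "scene" or "top" or "wrist"; returns a dict with "frame" (480x640x3 uint8, red, green, blue), "z_map" (480x640 float32, mm along the optical axis (not along the pixel's ray), 0 where there is no reading), "fx", "fy", "cx", "cy" (pixels), "eye" and "rotation" of the camera in the world; the wrist camera has in their place "T_tool_cam" (4x4, takes a point from camera to tool coordinates, whose origin is the TCP and whose axes are the tool frame's). Camera axes: x right, y up, looking along -z (the intrinsics and any distortion apply to the point x, -y, -z); pixel columns grow to the right and rows downward; lengths in mm; the calibration is good to about 2 mm. A picture is of the moment at which its call begins: read the wrist's pose just before it.
- workorder.close_job(): hands the job in, once; it reports no verdict.
The state is a dict: "clock": time; "joint_positions": joint angles; "qvel": joint speeds; "joint_torque": joint torques, N m; "eef_pos": TCP position; "tool_rot": TCP orientation; "ft_force": force on the tool from outside, world axes, zero at the start; "ft_torque": the same for the moment, N m; "finger_gap": opening from 0.0 (shut) to 1.0 (fully open).
Only numpy, scipy, OpenCV 4.12 (cv2) and the standard library are available. Lean on these libraries where they do the work, as an engineer would, in place of code of your own. Each camera call takes 0.05 s, during which the arm holds its last target. There are 200 camera calls.

## Working session

There is one attempt and no reset: what is moved stays moved. The work goes in short steps, Python scripts to look and compute and a tool call to move; the robot and the scene stay as the last step left them, time stands still between calls to the robot, and variables do not carry over. Pictures are saved under pics/ and viewed, about 8 in all and at most 12, crops included, and the job is handed in when it is done.

Besides the shell and the picture viewer there is one more tool, called after "Request:" by a JSON object that holds its "op" and its "data", one argument or row to a line. move_arm: Moves the arm, as the interface text tells. Its arguments: {"type":"object","properties":{"turn":{"type":"array","items":{"type":"array","items":{"type":"number"}}},"xyz":{"type":"array","items":{"type":"array","items":{"type":"number"}}},"hand":{"type":"array","items":{"type":"number"}}},"required":["turn","xyz","hand"]}

```bash
mkdir -p pics
cat > h.py <<'E'
import numpy as np, cv2
from plant import observe, cams, workorder
from scipy.spatial.transform import Rotation as R
def cap(n):
    s=observe(); d=cams.capture(n)
    if n=='wrist':
        T=np.eye(4); q=np.array(s['tool_rot']); T[:3,:3]=R.from_quat(q[[1,2,3,0]]).as_matrix(); T[:3,3]=s['eef_pos']
        W=T@np.array(d['T_tool_cam']); d['eye']=W[:3,3]; d['rotation']=W[:3,:3]
    d['eye']=np.array(d['eye']); d['rotation']=np.array(d['rotation']); return d
def cloud(d):
    z=d['z_map']; v,u=np.mgrid[0:480,0:640]
    c=np.stack([(u-d['cx'])/d['fx']*z,-(v-d['cy'])/d['fy']*z,-z],-1)
    P=c@d['rotation'].T+d['eye']; P[z==0]=np.nan; return P
def ray(d,u,v,z):
    r=d['rotation']@np.array([(u-d['cx'])/d['fx'],-(v-d['cy'])/d['fy'],-1]); return d['eye']+r*(z-d['eye'][2])/r[2]
def save(d,f): cv2.imwrite('pics/'+f,cv2.cvtColor(d['frame'],cv2.COLOR_RGB2BGR))
E
python3 - <<'E'
from h import *
import pickle
s=observe();print(s['clock'],s['eef_pos'],s['tool_rot'],s['finger_gap'])
for n in('scene','top'):
    d=cap(n);save(d,n+'0.png');pickle.dump(d,open(n+'0.pkl','wb'));print(n,[k for k in d],d['eye'],d['rotation'].round(3).tolist(),d['fx'])
E
```

```text
0.0 [183.03288447 596.84097431 221.58056992] [ 4.80146088e-04  8.04174942e-01  5.94391703e-01 -9.67215155e-04] 0.9982795795060944
scene ['frame', 'z_map', 'fx', 'fy', 'cx', 'cy', 'eye', 'rotation'] [1007.83097035 -517.47567379 1187.57679406] [0.874, 0.286, 0.114, 0.375] 536.0631263026348
top ['frame', 'z_map', 'fx', 'fy', 'cx', 'cy', 'eye', 'rotation'] [ 211.27863576    4.44949458 1299.4080322 ] [0.736, 0.082, -0.079, -0.668] 454.55161730904445
```

View pics/scene0.png

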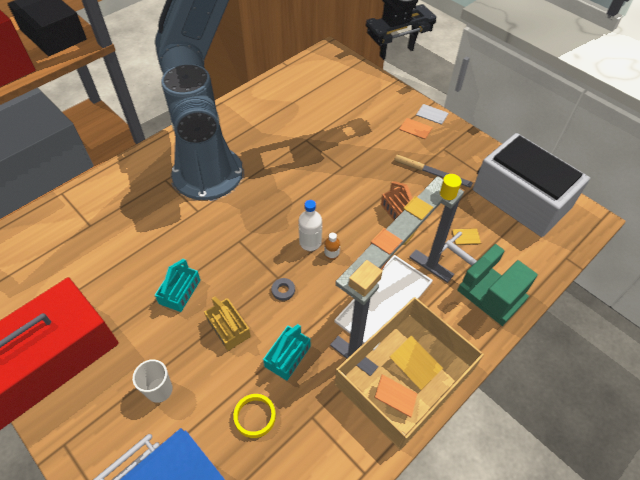

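View pics/top0.png

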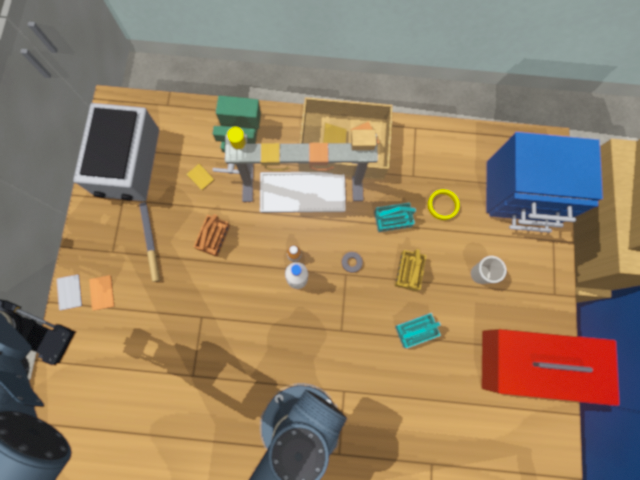

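The two pictures show these pixels:

| Thing | Top view | Scene view |
|---|---|---|
| copper basket | (212,235) | (397,200) |
| brass basket | (410,270) | (227,322) |
| turquoise look-alikes | (395,217), (418,330) | (288,352), (178,286) |
| brass clamp plate | (270,152) | (418,206) |
| copper clamp plate | (318,152) | (385,240) |

Other things that could be confused with these are the test plate (200,177), the orange card (102,292) and the plates inside the box (335,130) and (363,130). I choose the reddish and the yellow handled baskets, and the clamps on the shelf.

```bash
sed -i "s/d\['rotation'\]=np.array(d\['rotation'\]); return d/r=np.array(d['rotation']); d['rotation']=R.from_quat(r[[1,2,3,0]]).as_matrix() if r.size==4 else r; return d/" h.py
cat > m.py <<'E'
from h import *
import pickle,sys
def fix(d):
    r=np.array(d['rotation']); d['rotation']=R.from_quat(r[[1,2,3,0]]).as_matrix() if r.size==4 else r; return d
ds={n:fix(pickle.load(open(n+'0.pkl','rb'))) for n in('scene','top')}
rois={'top':{'cop':(190,210,235,262),'bra':(390,245,432,295),'cclamp':(305,140,332,165),'bclamp':(258,140,284,165),'shelf':(222,140,382,166),'tray':(255,165,352,218)},
'scene':{'cop':(378,178,412,222),'bra':(198,292,255,352),'cclamp':(368,226,402,256),'bclamp':(402,192,432,220),'tray':(330,255,435,345)}}
for n,d in ds.items():
    P=cloud(d); H=cv2.cvtColor(d['frame'],cv2.COLOR_RGB2HSV)
    for k,(a,b,c,e) in rois[n].items():
        h=H[b:e,a:c].astype(int);p=P[b:e,a:c]
        if k=='tray': m=(h[...,1]<50)&(h[...,2]>150)&(p[...,2]<40)
        elif k=='shelf': m=(p[...,2]>270)&(p[...,2]<320)
        else:
            m=(h[...,1]>110)&(p[...,2]>(280 if 'clamp' in k else 14))
        q=p[m]; q=q[~np.isnan(q[:,0])]
        if len(q)<5: print(n,k,len(q));continue
        r=cv2.minAreaRect(q[:,:2].astype(np.float32))
        print(n,k,len(q),'mean',q.mean(0).round(1),'z98',np.percentile(q[:,2],[2,50,98]).round(1),'rect',np.round(r[0],1),np.round(r[1],1),round(r[2],1))
        if k in('cop','bra'):
            t=q[q[:,2]>80]; print('   handle>80',len(t),t.mean(0).round(1), 'max',q[q[:,2].argmax()].round(1))
            w=np.linalg.svd(t[:,:2]-t[:,:2].mean(0))[2][0]; print('   dir',w.round(3),np.degrees(np.arctan2(w[1],w[0])).round(1))
    # obstacles
    if n=='top':
        for k,(u,v) in dict(bottle=(296,272),amber=(293,250),ring=(352,262),cup=(490,270),tape=(443,204),turq1=(395,217),turq2=(418,330),file=(150,235)).items():
            z=P[v-3:v+4,u-3:u+4].reshape(-1,3); print(k,np.nanmedian(z,0).round(0))
E
python3 m.py
```

```text
scene cop 697 mean [489.6 285.   76.4] z98 [ 16.4  40.5 306.5] rect [547.4 230.8] [ 75.6 301.7] 46.6
   handle>80 194 [545.7 229.5 182.3] max [621.6 111.4 308.3]
   dir [ 0.602 -0.799] -53.0
scene bra 976 mean [ 450.7 -268.9   47.9] z98 [ 15.6  40.6 110.3] rect [ 445.4 -268.4] [ 65.1 106.3] 82.7
   handle>80 185 [ 453.  -269.7   97.2] max [ 451.5 -269.1  117.3]
   dir [ 0.992 -0.124] -7.1
scene cclamp 437 mean [654.1  19.  304.1] z98 [300.5 304.2 307.7] rect [653.9  20. ] [47.9 45.7] 6.0
scene bclamp 384 mean [641.8 132.3 304.4] z98 [300.7 304.4 307.7] rect [641.5 134.9] [47.6 50.4] 6.5
scene tray 2836 mean [652.2  81.8   5. ] z98 [-0.6  4.6 14. ] rect [653.6  65.3] [120.8 263.6] 6.0
top cop 698 mean [488.2 301.7  49. ] z98 [ 15.6  40.6 111.7] rect [489.8 304.9] [ 67.1 104. ] 75.8
   handle>80 151 [487.  304.9  97.2] max [488.6 304.7 116.4]
   dir [-0.968  0.249] 165.6
top bra 658 mean [ 441.9 -267.    49.6] z98 [ 15.7  41.2 110.7] rect [ 443.8 -268.3] [ 65.6 104.3] 82.8
   handle>80 142 [ 440.  -267.8   97.2] max [ 443.3 -266.5  116.8]
   dir [-0.992  0.128] 172.7
top cclamp 358 mean [651.7  19.4 303.2] z98 [292.2 303.6 307.2] rect [653.6  18.8] [49.4 40.4] 5.5
top bclamp 395 mean [639.2 133.3 302.5] z98 [288.4 303.3 307.1] rect [642.  133.1] [49.8 42.9] 5.4
top shelf 3007 mean [646.7  65.1 300.8] z98 [287.7 301.2 311.6] rect [653.6  59.8] [ 62.6 360.2] 4.5
top tray 3373 mean [654.7  61.2   4.4] z98 [-2.1  4.1 13.8] rect [657.3  59.8] [130.6 256.9] 6.6
bottle [387.  48. 164.]
amber [458.  65.  84.]
ring [ 456. -104.    0.]
cup [ 470. -499.   15.]
tape [ 659. -363.   -0.]
turq1 [ 597. -219.   11.]
turq2 [ 276. -286.   98.]
file [477. 487.  13.]
```

```bash
cat > plan.py <<'E'
from h import *
def ori(head,tilt):
    h,t=np.radians([head,tilt]); f=np.array([np.cos(h),np.sin(h),0]); zz=np.array([0,0,1.])
    z=np.sin(t)*f-np.cos(t)*zz; x=np.array([-np.sin(h),np.cos(h),0]); return np.stack([x,np.cross(z,x),z],1)
def cur():
    s=observe(); q=np.array(s['tool_rot']); return np.array(s['eef_pos']),R.from_quat(q[[1,2,3,0]]).as_matrix()
def plan(ways,start=None,step=45,ang=8):
    "ways: (tcp xyz, head, tilt); prints turn first and then shift, as rows x count"
    p,Q=start or cur()
    for w,head,tilt in ways:
        Q2=ori(head,tilt); rv=np.degrees(R.from_matrix(Q.T@Q2).as_rotvec()); n=int(np.ceil(np.linalg.norm(rv)/ang))
        d=Q2.T@(np.array(w)-p)/10; m=max(1,int(np.ceil(np.linalg.norm(d)*10/step)))
        print('turn',n,'x',(rv/max(n,1)).round(2),'| shift',m,'x',(d/m).round(2)); p,Q=np.array(w),Q2
E
python3 - <<'E'
from plan import *
d=cap('wrist');print(np.array(d['T_tool_cam']).round(3),d['fx']);print(observe()['joint_positions'])
b=np.array([444,-268]);u=np.array([np.cos(np.radians(-7.1)),np.sin(np.radians(-7.1))])
g=np.r_[b-27*u,91];z=ori(-7.1,45)[:,2];t=g+19*z;print(t)
plan([((200,600,400),-17,0),((430,300,400),-12,0),((430,0,400),-10,0),(t-200*z,-7.1,45),(t-90*z,-7.1,45)])
E
```

```text
[[ 1.00000e+00 -1.00000e-03 -1.00000e-03 -7.87000e-01]
 [-1.00000e-03 -9.52000e-01 -3.06000e-01 -8.45640e+01]
 [-0.00000e+00  3.06000e-01 -9.52000e-01 -1.62686e+02]
 [ 0.00000e+00  0.00000e+00  0.00000e+00  1.00000e+00]] 386.71306784597624
[ 1.09450053e+00  5.28241552e-01  1.43361954e+00  1.98737650e-05
  1.18140219e+00 -1.78490847e-01]
[ 430.53904588 -266.32334953   77.56497116]
turn 1 x [-0.02  0.09 -0.06] | shift 4 x [ 0.2   0.38 -4.46]
turn 1 x [ 0.  0. -5.] | shift 9 x [-2.73  3.19  0.  ]
turn 1 x [ 0.  0. -2.] | shift 7 x [-4.22  0.74  0.  ]
turn 6 x [-7.5   0.19 -0.46] | shift 8 x [-3.3  -2.55  0.65]
turn 0 x [0. 0. 0.] | shift 3 x [-0.   -0.    3.67]
```

Run:
```python
from plan import *
b=np.array([444,-268]);u=np.array([np.cos(np.radians(-7.1)),np.sin(np.radians(-7.1))])
g=np.r_[b-27*u,91];z=ori(-7.1,40)[:,2];t=g+19*z;print(t)
plan([((200,600,400),-17,0),((430,300,400),-12,0),((430,0,400),-10,0),(t-200*z,-7.1,40),(t-110*z,-7.1,40)])
```

```text
[ 429.32635249 -266.17230059   76.44515558]
turn 1 x [-0.02  0.09 -0.06] | shift 4 x [ 0.2   0.38 -4.46]
turn 1 x [ 0.  0. -5.] | shift 9 x [-2.73  3.19  0.  ]
turn 1 x [ 0.  0. -2.] | shift 7 x [-4.22  0.74  0.  ]
turn 6 x [-6.67  0.17 -0.46] | shift 8 x [-3.3  -2.29  0.86]
turn 0 x [0. 0. 0.] | shift 2 x [-0.  -0.   4.5]
```

Request:
{"op": "move_arm", "data": {
  "turn": [
    [0,0,0],
    [0,0,0],
    [0,0,0],
    [0,0,0],
    [0,0,-5],
    [0,0,0],
    [0,0,0],
    [0,0,0],
    [0,0,0],
    [0,0,0],
    [0,0,0],
    [0,0,0],
    [0,0,0],
    [0,0,0]
  ],
  "xyz": [
    [0.2,0.4,-4.5],
    [0.2,0.4,-4.5],
    [0.2,0.4,-4.5],
    [0.2,0.4,-4.5],
    [0,0,0],
    [-2.7,3.2,0],
    [-2.7,3.2,0],
    [-2.7,3.2,0],
    [-2.7,3.2,0],
    [-2.7,3.2,0],
    [-2.7,3.2,0],
    [-2.7,3.2,0],
    [-2.7,3.2,0],
    [-2.7,3.2,0]
  ],
  "hand": [100,100,100,100,100,100,100,100,100,100,100,100,100,100]
}}

```text
clock: 1.55
eef_pos: [432.4, 301.1, 402.3]
tool_rot: [-0.0, 0.777, 0.629, -0.0]
ft_force: [-0.3, -0.3, 0.0]
finger_gap: 0.995
```

Request:
{"op": "move_arm", "data": {
  "turn": [
    [0,0,-2],
    [0,0,0],
    [0,0,0],
    [0,0,0],
    [0,0,0],
    [0,0,0],
    [0,0,0],
    [0,0,0],
    [-6.7,0.2,-0.5],
    [-6.7,0.2,-0.5],
    [-6.7,0.2,-0.5],
    [-6.7,0.2,-0.5],
    [-6.7,0.2,-0.5],
    [-6.7,0.2,-0.5]
  ],
  "xyz": [
    [0,0,0],
    [-4.2,0.7,0],
    [-4.2,0.7,0],
    [-4.2,0.7,0],
    [-4.2,0.7,0],
    [-4.2,0.7,0],
    [-4.2,0.7,0],
    [-4.2,0.7,0],
    [0,0,0],
    [0,0,0],
    [0,0,0],
    [0,0,0],
    [0,0,0],
    [0,0,0]
  ],
  "hand": [100,100,100,100,100,100,100,100,60,60,60,60,60,60]
}}

```text
clock: 2.95
eef_pos: [428.2, 4.7, 402.9]
tool_rot: [0.259, 0.702, 0.622, 0.23]
ft_force: [-0.2, 0.9, 0.8]
finger_gap: 0.618
```

Request:
{"op": "move_arm", "data": {
  "turn": [
    [0,0,0],
    [0,0,0],
    [0,0,0],
    [0,0,0],
    [0,0,0],
    [0,0,0],
    [0,0,0],
    [0,0,0],
    [0,0,0],
    [0,0,0]
  ],
  "xyz": [
    [-3.3,-2.3,0.9],
    [-3.3,-2.3,0.9],
    [-3.3,-2.3,0.9],
    [-3.3,-2.3,0.9],
    [-3.3,-2.3,0.9],
    [-3.3,-2.3,0.9],
    [-3.3,-2.3,0.9],
    [-3.3,-2.3,0.9],
    [0,0,0],
    [0,0,0]
  ],
  "hand": [60,60,60,60,60,60,60,60,60,60]
}}

```text
clock: 3.95
eef_pos: [366.7, -169.2, 309.5]
tool_rot: [0.226, 0.737, 0.613, 0.175]
ft_force: [-0.4, -0.1, -0.4]
finger_gap: 0.597
```

```bash
cat > w.py <<'E'
from plan import *
import sys
def handle(d,lo,hi,c,rad=80,zr=(80,130)):
    P=cloud(d);H=cv2.cvtColor(d['frame'],cv2.COLOR_RGB2HSV)
    m=(H[...,0]>=lo)&(H[...,0]<=hi)&(H[...,1]>100)&(P[...,2]>zr[0])&(P[...,2]<zr[1])&(np.hypot(P[...,0]-c[0],P[...,1]-c[1])<rad)
    return P,m
if __name__=='__main__':
    d=cap('wrist');save(d,'w_bra.png');P,m=handle(d,18,35,(444,-268));q=P[m]
    print(len(q),q.mean(0).round(1),q[q[:,2].argmax()].round(1));w=np.linalg.svd(q[:,:2]-q[:,:2].mean(0))[2][0];print(np.degrees(np.arctan2(w[1],w[0])))
    s=observe();print(s['eef_pos'],s['joint_positions'])
    T=q[q[:,2]>108];print('peak',T.mean(0).round(1))
E
python3 w.py
```

```text
937 [ 429.9 -265.6   97.2] [ 443.6 -264.7  115.6]
-6.306529850611391
[ 366.47247699 -168.65575629  309.39556646] [-1.05366986 -0.11597458  2.20575345  0.64178442  0.74649512 -2.8543872 ]
peak [ 441.9 -267.5  111.4]
```

View pics/w_bra.png

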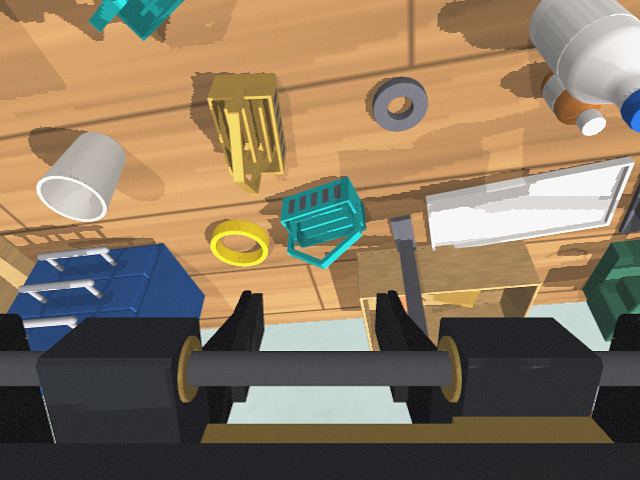

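The wrist picture shows the brass basket with its yellow bars at (247,130), clearly apart from the turquoise one at (322,222). Joint 6 has reached its limit, so for the brass basket I'll use the half-turned grasp.

Request:
{"op": "move_arm", "data": {
  "turn": [
    [0,0,8.5],
    [0,0,8.5],
    [0,0,8.5],
    [0,0,8.5],
    [0,0,8.5],
    [0,0,8.5],
    [0,0,8.5],
    [0,0,8.5],
    [0,0,8.5],
    [0,0,8.5],
    [0,0,8.5],
    [0,0,8.5],
    [0,0,8.5],
    [0,0,8.5],
    [0,0,8.5],
    [0,0,8.5],
    [0,0,8.5],
    [0,0,8.5],
    [0,0,8.5],
    [0,0,8.5]
  ],
  "xyz": [
    [0,0,0],
    [0,0,0],
    [0,0,0],
    [0,0,0],
    [0,0,0],
    [0,0,0],
    [0,0,0],
    [0,0,0],
    [0,0,0],
    [0,0,0],
    [0,0,0],
    [0,0,0],
    [0,0,0],
    [0,0,0],
    [0,0,0],
    [0,0,0],
    [0,0,0],
    [0,0,0],
    [0,0,0],
    [0,0,0]
  ],
  "hand": [60,60,60,60,60,60,60,60,60,60,60,60,60,60,60,60,60,60,60,60]
}}

```text
clock: 6.0
eef_pos: [366.2, -168.3, 309.6]
tool_rot: [0.155, -0.673, 0.682, -0.241]
ft_force: [-1.1, -0.3, 0.9]
finger_gap: 0.601
```

```bash
sed -i 's/def ori(head,tilt):/def ori(head,tilt,flip=None):\n    flip=FLIP if flip is None else flip/; s/return np.stack(\[x,np.cross(z,x),z\],1)/s=-1 if flip else 1; return np.stack([s*x,s*np.cross(z,x),z],1)/; s/^from h import \*/from h import *\nFLIP=False/' plan.py
python3 - <<'E'
import plan; from plan import *
plan.FLIP=True
print(observe()['joint_positions'],cur()[0])
u=np.array([np.cos(np.radians(-7)),np.sin(np.radians(-7))])
b=np.array([443.8,-267.7])
g=np.r_[b-27*u,91];z=ori(-7,45)[:,2];t=g+19*z;print(t)
plan([(t-170*z,-7,45),(t-80*z,-7,45),(t,-7,45)])
E
```

```text
[-1.05392943 -0.11766036  2.20669366  0.64187166  0.7462269   0.1188535 ] [ 366.16397244 -168.32870614  309.59900778]
[ 430.33614008 -266.04684587   77.56497116]
turn 22 x [ 0.16  0.82 -7.8 ] | shift 4 x [-2.23 -2.77  1.19]
turn 0 x [0. 0. 0.] | shift 2 x [-0.  -0.   4.5]
turn 0 x [0. 0. 0.] | shift 2 x [-0.  0.  4.]
```

```bash
cat > p1.py <<'E'
import plan as pl; from plan import *
pl.FLIP=True
print(observe()['joint_positions'],cur()[0])
u=np.array([np.cos(np.radians(-7)),np.sin(np.radians(-7))])
b=np.array([443.8,-267.7])
g=np.r_[b-27*u,91];z=ori(-7,45)[:,2];t=g+19*z;print(t)
plan([(t-170*z,-7,45),(t-80*z,-7,45),(t,-7,45)])
E
python3 p1.py
```

```text
[-1.05392943 -0.11766036  2.20669366  0.64187166  0.7462269   0.1188535 ] [ 366.16397244 -168.32870614  309.59900778]
[ 430.33614008 -266.04684587   77.56497116]
turn 2 x [ 6.01 -1.16  3.68] | shift 4 x [2.23 2.77 1.19]
turn 0 x [0. 0. 0.] | shift 2 x [0.  0.  4.5]
turn 0 x [0. 0. 0.] | shift 2 x [ 0. -0.  4.]
```

Request:
{"op": "move_arm", "data": {
  "turn": [
    [6,-1.2,3.7],
    [6,-1.2,3.7],
    [0,0,0],
    [0,0,0],
    [0,0,0],
    [0,0,0],
    [0,0,0],
    [0,0,0]
  ],
  "xyz": [
    [0,0,0],
    [0,0,0],
    [2.2,2.8,1.2],
    [2.2,2.8,1.2],
    [2.2,2.8,1.2],
    [2.2,2.8,1.2],
    [0,0,4],
    [0,0,0]
  ],
  "hand": [60,60,60,60,60,60,60,60]
}}

```text
clock: 6.8
eef_pos: [341.3, -261.8, 169.5]
tool_rot: [0.255, -0.614, 0.692, -0.279]
ft_force: [-0.3, 1.1, 0.4]
finger_gap: 0.596
```

```bash
python3 p1.py
python3 - <<'E'
from w import *
d=cap('wrist');save(d,'w_bra2.png')
for n,d in(('w',d),('t',cap('top')),('s',cap('scene'))):
    P,m=handle(d,18,35,(444,-268));q=P[m]
    if len(q)>20:
        w=np.linalg.svd(q[:,:2]-q[:,:2].mean(0))[2][0];T=q[q[:,2]>110]
        print(n,len(q),q.mean(0).round(1),q[q[:,2].argmax()].round(1),np.degrees(np.arctan2(w[1],w[0])),T.mean(0).round(1))
E
```

```text
[-1.49816907  0.48354111  2.43686282  1.51901954  0.76127653 -1.23874191] [ 341.33514854 -261.78375239  169.45270521]
[ 430.33614008 -266.04684587   77.56497116]
turn 1 x [ 0.58  0.67 -0.1 ] | shift 1 x [-0.66  0.21 -4.22]
turn 0 x [0. 0. 0.] | shift 2 x [0.  0.  4.5]
turn 0 x [0. 0. 0.] | shift 2 x [ 0. -0.  4.]
w 1412 [ 430.3 -267.2   98.3] [ 445.3 -265.2  115.6] 172.73932494290077 [ 442.6 -268.8  112.6]
t 138 [ 439.8 -267.7   98.1] [ 443.3 -268.9  117.8] 172.82573173089435 [ 443.6 -267.6  113.2]
s 184 [ 453.6 -269.7   97. ] [ 445.1 -264.3  116.6] -7.243731292502409 [ 445.7 -268.4  112.8]
```

Request:
{"op": "move_arm", "data": {
  "turn": [
    [0.6,0.7,-0.1],
    [0,0,0],
    [0,0,0],
    [0,0,0],
    [0,0,0],
    [0,0,0]
  ],
  "xyz": [
    [0,0,0],
    [-0.3,0.1,2.5],
    [-0.3,0.1,2.5],
    [0,0,2.5],
    [0,0,2.5],
    [0,0,0]
  ],
  "hand": [60,60,60,60,60,60]
}}

```text
clock: 7.55
eef_pos: [413.2, -267.4, 103.0]
tool_rot: [0.251, -0.615, 0.689, -0.291]
ft_force: [0.1, 0.1, 0.6]
finger_gap: 0.603
```

```bash
sed -i 's/^plan(.*/plan([(t,-7,45)])/' p1.py; python3 p1.py
python3 - <<'E'
from w import *
d=cap('wrist');save(d,'w_bra3.png')
E
```

```text
[-1.24381425  0.72589628  2.37944428  1.99393615  0.77289026 -1.53987596] [ 413.23788347 -267.37466628  103.0287972 ]
[ 430.33614008 -266.04684587   77.56497116]
turn 1 x [-0.17 -0.29  0.61] | shift 1 x [-0.34  0.61  2.99]
```

View pics/w_bra3.png

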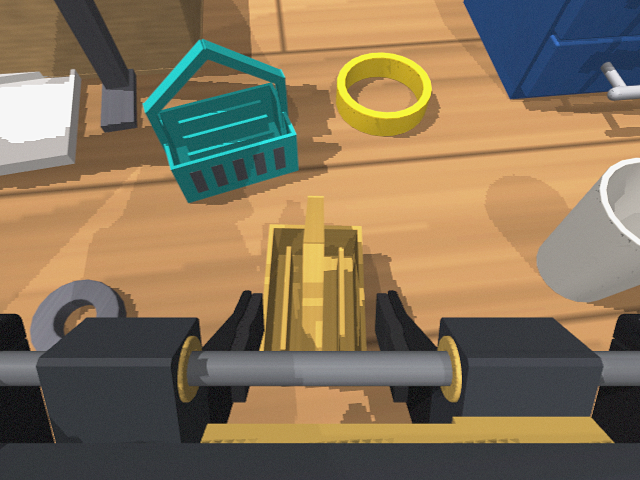

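The picture shows the brass handle strap at (315,250), centred between the fingers. I'll go in and close.

Request:
{"op": "move_arm", "data": {
  "turn": [
    [0,-0.3,0.6],
    [0,0,0],
    [0,0,0],
    [0,0,0],
    [0,0,0],
    [0,0,0],
    [0,0,0],
    [0,0,0],
    [0,0,0],
    [0,0,0]
  ],
  "xyz": [
    [-0.2,0.3,1.5],
    [-0.1,0.3,1.5],
    [0,0,0],
    [0,0,0],
    [0,0,0],
    [0,0,0],
    [0,0,0],
    [0,0,0],
    [0,0,0],
    [0,0,0]
  ],
  "hand": [60,60,60,45,35,28,22,18,14,10]
}}

```text
clock: 8.6
eef_pos: [428.8, -266.3, 76.7]
tool_rot: [0.255, -0.611, 0.693, -0.286]
ft_force: [1.1, 0.3, 0.2]
finger_gap: 0.137
```

Request:
{"op": "move_arm", "data": {
  "turn": [
    [0,0,0],
    [0,0,0],
    [0,0,0],
    [0,0,0],
    [0,0,0]
  ],
  "xyz": [
    [0,0,0],
    [0,0,0],
    [0,0,0],
    [0,0,0],
    [0,0,0]
  ],
  "hand": [8,6,4,4,4]
}}

```text
clock: 9.1
eef_pos: [428.8, -266.2, 76.7]
tool_rot: [0.255, -0.611, 0.693, -0.286]
ft_force: [-0.2, 0.3, -1.0]
finger_gap: 0.113
```

```bash
python3 p1.py
```

```text
[-1.19419733  0.80417843  2.35616217  2.08475336  0.79490955 -1.58838676] [ 428.82129395 -266.20706521   76.70328296]
[ 430.33614008 -266.04684587   77.56497116]
turn 1 x [-0.02  0.04 -0.27] | shift 1 x [-0.03 -0.17  0.04]
```

```bash
cat > p2.py <<'E'
import plan as pl; from plan import *
import json,sys
def hook(name): return {'brass':np.array([643,122,200.]),'copper':np.array([655,7.2,200.])}[name]
RX=np.array([np.cos(np.radians(6)),np.sin(np.radians(6)),0]);RY=np.array([-RX[1],RX[0],0])
def tcp_for(peak,head,tilt,pt): return peak-ori(head,tilt)@pt
E
python3 - <<'E'
from p2 import *
pl.FLIP=True
p,Q=cur(); pt=Q.T@(np.array([443.8,-267.9,106])-p); print('pt',pt.round(1)); 
h=hook('brass')
e=[h-150*RX-45*RY+[0,0,50]]
plan([(p+[0,0,160],-7,45),(tcp_for(e[0],6,45,pt),6,45)]);print(tcp_for(e[0],6,45,pt))
E
```

```text
pt [ -0.3 -31.4 -10. ]
turn 1 x [-0.02  0.04 -0.27] | shift 4 x [ 0.   -2.83 -2.83]
turn 2 x [ 0.  -4.6 -4.6] | shift 8 x [-3.98 -0.64  0.92]
[483.55446361  59.69059464 220.71055398]
```

Request:
{"op": "move_arm", "data": {
  "turn": [
    [0,0,0],
    [0,0,0],
    [0,0,0],
    [0,0,0],
    [0,0,0],
    [0,0,0],
    [0,0,0]
  ],
  "xyz": [
    [0,-0.7,-0.7],
    [0,-1.4,-1.4],
    [0,-2,-2],
    [0,-2,-2],
    [0,-2,-2],
    [0,-2,-2],
    [0,-1.2,-1.2]
  ],
  "hand": [0,0,0,0,0,0,0]
}}

```text
clock: 9.8
eef_pos: [428.4, -266.5, 238.3]
tool_rot: [0.254, -0.611, 0.693, -0.287]
ft_force: [0.1, 0.4, -0.6]
finger_gap: 0.11
```

Request:
{"op": "move_arm", "data": {
  "turn": [
    [0,0,0],
    [0,0,0],
    [0,0,0],
    [0,0,0],
    [0,0,0],
    [0,0,0],
    [0,0,0],
    [0,0,0],
    [0,0,0],
    [0,0,0],
    [0,0,0]
  ],
  "xyz": [
    [-1,0,0],
    [-2,0,0],
    [-3,-0.4,0.4],
    [-3,-0.8,0.8],
    [-3,-0.8,0.8],
    [-3,-0.8,0.8],
    [-3,-0.8,0.8],
    [-3,-0.4,0.4],
    [-2,0,0],
    [-1,0,0],
    [0,0,0]
  ],
  "hand": [0,0,0,0,0,0,0,0,0,0,0]
}}

```text
clock: 10.9
eef_pos: [512.5, -33.1, 235.0]
tool_rot: [0.253, -0.612, 0.693, -0.283]
ft_force: [0.5, 0.0, -1.5]
finger_gap: 0.107
```

```bash
cat > p3.py <<'E'
from p2 import *
pl.FLIP=True
pt=np.array([-0.3,-31.4,-10.]);h=hook('brass')
def go(*offs): # offsets in rack axes of the peak from the hook
    p,Q=cur();pk=p+Q@pt-h;print('peak in rack',(pk@RX).round(1),(pk@RY).round(1),pk[2].round(1),'j',np.round(observe()['joint_positions'],2),'bz',np.degrees(np.arccos(np.clip((Q@ori(0,45).T)[2,2],-1,1))).round(1))
    plan([(tcp_for(h+o[0]*RX+o[1]*RY+[0,0,o[2]],6,45,pt),6,45) for o in offs])
if __name__=='__main__': go(*json.loads(sys.argv[1]))
E
python3 p3.py '[[-150,-45,60]]'
```

```text
peak in rack -131.1 -143.9 64.1 j [-0.41  0.27  2.29  2.26  0.26 -0.91] bz 0.4
turn 2 x [ 0.16 -4.48 -4.7 ] | shift 3 x [-3.18  0.55 -0.35]
```

Request:
{"op": "move_arm", "data": {
  "turn": [
    [0,-2.3,-2.3],
    [0,-2.3,-2.3],
    [0,-2.3,-2.3],
    [0,-2.3,-2.3],
    [0,0,0],
    [0,0,0],
    [0,0,0],
    [0,0,0],
    [0,0,0],
    [0,0,0]
  ],
  "xyz": [
    [0,0,0],
    [0,0,0],
    [0,0,0],
    [0,0,0],
    [-1.6,0.3,-0.2],
    [-1.9,0.3,-0.2],
    [-1.9,0.3,-0.2],
    [-1.9,0.3,-0.2],
    [-1.9,0.3,-0.2],
    [0,0,0]
  ],
  "hand": [0,0,0,0,0,0,0,0,0,0]
}}

```text
clock: 11.9
eef_pos: [485.0, 55.5, 232.4]
tool_rot: [-0.284, 0.686, -0.62, 0.253]
ft_force: [-0.4, -0.1, -1.6]
finger_gap: 0.107
```

```bash
python3 p3.py '[[-150,-45,60]]'
python3 - <<'E'
from p2 import *
for n in('scene','wrist'):
    d=cap(n); save(d,n+'1.png')
a=cv2.imread('pics/scene1.png')[110:360,220:520];a=cv2.resize(a,(600,500));cv2.imwrite('pics/sc1.png',a)
E
```

```text
peak in rack -148.8 -49.4 61.6 j [-0.3   0.25  2.35  2.16  0.34 -0.91] bz 0.4
turn 1 x [ 0.23  0.16 -0.23] | shift 1 x [-0.43  0.19  0.04]
```

View pics/wrist1.png

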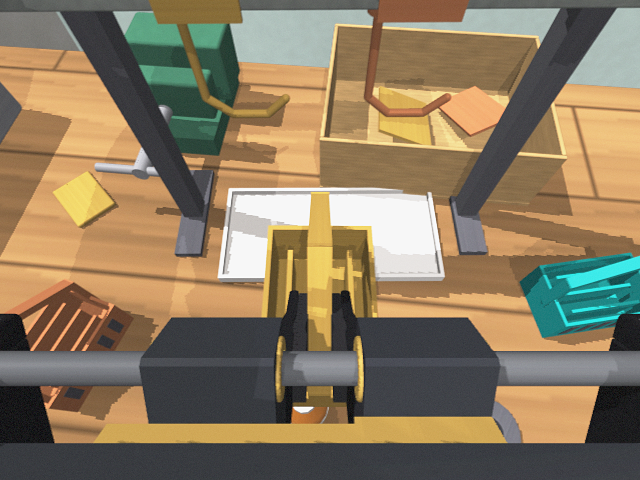

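The wrist picture shows both hooks. The brass hook's level part is at about (235,113) and its tip at (287,97). The copper hook's level part is at about (400,113) and its tip at (447,97). The held basket's peak is at (320,200). Next I measure the hooks.

```bash
cat > hk.py <<'E'
from p2 import *
d=cap('wrist');P=cloud(d);H=cv2.cvtColor(d['frame'],cv2.COLOR_RGB2HSV)
for n,(c,lo,hi) in {'brass':((642,122),16,32),'copper':((655,7),0,14)}.items():
    h=hook(n);D=P-h;x=D@RX;y=D@RY;z=D[...,2]
    m=(abs(x)<35)&(abs(y)<55)&(z>-30)&(z<75)&(H[...,0]>=lo)&(H[...,0]<=hi)&(H[...,1]>80)
    X,Y,Z=x[m],y[m],z[m]
    v,u=np.nonzero(m);print(n,m.sum(),'u',u.min(),u.max(),'v',v.min(),v.max())
    lev=(Y>-12)&(Y<14)&(Z<15)
    print(' level',lev.sum(),'x',np.median(X[lev]).round(1),'ztop',np.percentile(Z[lev],[5,50,95]).round(1))
    print(' ymin',np.percentile(Y,1).round(1),'tip z',Z[Y<np.percentile(Y,6)].mean().round(1),'tip x',X[Y<np.percentile(Y,6)].mean().round(1))
    w=Z>30;print(' drop y',Y[w].mean().round(1),'x',X[w].mean().round(1))
# held basket peak
p,Q=cur();
m=(H[...,0]>=18)&(H[...,0]<=35)&(H[...,1]>100);pts=P[m]
pk=p+Q@np.array([-0.3,-31.4,-10.]);D=pts-pk;k=(np.linalg.norm(D,axis=1)<35)
D=D[k];top=D[D[:,2]>3];print('peak pts rel pred underside',len(top),'rackx',(top@RX).mean().round(1),'racky',np.percentile(top@RY,[3,50,97]).round(1),'z max',np.percentile(D[:,2],99).round(1))
E
python3 hk.py
```

```text
brass 1461 u 175 287 v 27 119
 level 308 x -2.4 ztop [-3.4 -0.6  1.2]
 ymin -28.6 tip z 11.8 tip x -1.9
 drop y 27.7 x -2.6
copper 1426 u 362 449 v 13 117
 level 259 x -1.7 ztop [-2.5 -0.4  1. ]
 ymin -26.8 tip z 12.0 tip x -1.6
 drop y 30.4 x -2.4
peak pts rel pred underside 854 rackx -1.4 racky [-5.2 -0.8  4. ] z max 8.4
```

```bash
python3 p3.py '[[-150,-48,28],[-5,-48,28],[0,0,28]]'
```

```text
peak in rack -146.4 -52.0 63.0 j [-0.3   0.25  2.35  2.16  0.35 -0.91] bz 0.2
turn 1 x [-0.   -0.   -0.29] | shift 1 x [-0.39  2.73  2.22]
turn 0 x [0. 0. 0.] | shift 4 x [ 0.   -2.56  2.56]
turn 0 x [0. 0. 0.] | shift 2 x [-2.4  -0.18  0.18]
```

Request:
{"op": "move_arm", "data": {
  "turn": [
    [0,0,0],
    [0,0,0],
    [0,0,0],
    [0,0,0],
    [0,0,0],
    [0,0,0],
    [0,0,0],
    [0,0,0],
    [0,0,0],
    [0,0,0],
    [0,0,0],
    [0,0,0],
    [0,0,0]
  ],
  "xyz": [
    [-0.1,1.4,1.1],
    [-0.2,1.4,1.1],
    [0,0,0],
    [0,-1,1],
    [0,-1.5,1.5],
    [0,-1.5,1.5],
    [0,-1.5,1.5],
    [0,-1.5,1.5],
    [0,-1.5,1.5],
    [0,-1,1],
    [0,-0.6,0.6],
    [0,0,0],
    [0,0,0]
  ],
  "hand": [0,0,0,0,0,0,0,0,0,0,0,0,0]
}}

```text
clock: 13.35
eef_pos: [625.4, 70.3, 199.5]
tool_rot: [-0.285, 0.685, -0.62, 0.256]
ft_force: [-0.3, -0.7, -2.0]
finger_gap: 0.111
```

```bash
python3 p3.py '[[0,-48,28],[0,0,28]]'; python3 hk.py
```

```text
peak in rack -7.9 -49.4 28.8 j [-0.16  0.46  2.06  2.25  0.24 -0.87] bz 0.2
turn 1 x [-0.09 -0.03 -0.28] | shift 1 x [-0.12 -0.49  0.61]
turn 0 x [0. 0. 0.] | shift 2 x [-2.4 -0.   0. ]
brass 5021 u 110 330 v 203 327
 level 651 x -1.4 ztop [-2.4 -0.1  1.5]
 ymin -54.7 tip z 27.4 tip x -10.0
 drop y -30.2 x -7.6
copper 2367 u 349 521 v 203 305
 level 622 x -1.2 ztop [-3.  -0.1  1.2]
 ymin -26.7 tip z 12.9 tip x -0.8
 drop y 30.9 x -2.2
peak pts rel pred underside 939 rackx -0.7 racky [-6.  -1.5  3.2] z max 9.0
```

Request:
{"op": "move_arm", "data": {
  "turn": [
    [0,0,0],
    [0,0,0],
    [0,0,0],
    [0,0,0],
    [0,0,0],
    [0,0,0],
    [0,0,0],
    [0,0,0],
    [0,0,0]
  ],
  "xyz": [
    [-0.1,-0.5,0.6],
    [0,0,0],
    [-0.7,0,0],
    [-1,0,0],
    [-1,0,0],
    [-1,0,0],
    [-0.8,0,0],
    [-0.4,0,0],
    [0,0,0]
  ],
  "hand": [0,0,0,0,0,0,0,0,0]
}}

```text
clock: 14.3
eef_pos: [627.8, 122.4, 198.5]
tool_rot: [-0.286, 0.685, -0.619, 0.255]
ft_force: [0.4, -0.3, -2.7]
finger_gap: 0.109
```

```bash
python3 p3.py '[[0,0,28],[0,0,2]]'; python3 hk.py
python3 - <<'E'
from h import *
d=cap('wrist');save(d,'w4.png')
E
```

```text
peak in rack -0.0 2.1 27.8 j [-0.03  0.47  2.03  2.56  0.17 -1.09] bz 0.2
turn 1 x [-0.06  0.07 -0.23] | shift 1 x [ 0.23 -0.01 -0.01]
turn 0 x [0. 0. 0.] | shift 1 x [0.   1.84 1.84]
brass 4319 u 243 388 v 247 349
 level 797 x -8.0 ztop [-1.7  6.6 14.6]
 ymin -27.9 tip z 11.7 tip x -1.1
 drop y 7.2 x -3.9
copper 2687 u 504 639 v 226 288
 level 665 x -0.9 ztop [-2.2 -0.1  1.3]
 ymin -26.0 tip z 12.7 tip x -0.5
 drop y 31.6 x -1.6
peak pts rel pred underside 729 rackx -3.5 racky [-5.4  0.7 28. ] z max 11.5
```

View pics/w4.png

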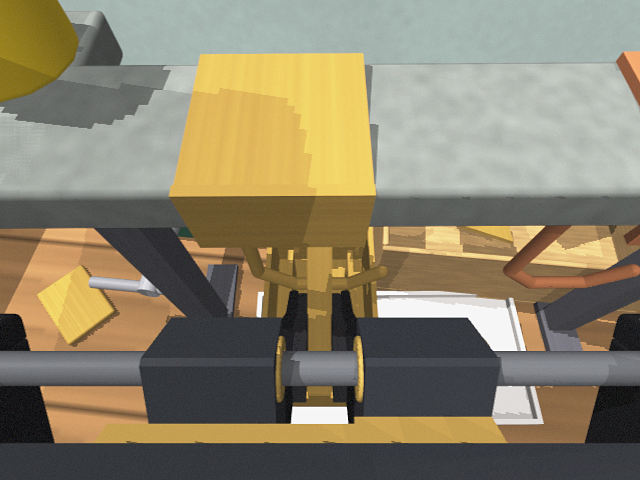

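The picture shows the handle strap at (318,270), between the brass hook's drop wire at (257,270) and its tip at (382,270). Lowering gently.

Request:
{"op": "move_arm", "data": {
  "turn": [
    [0,0,0],
    [0,0,0],
    [0,0,0],
    [0,0,0],
    [0,0,0],
    [0,0,0]
  ],
  "xyz": [
    [0.1,0.4,0.4],
    [0.1,0.5,0.5],
    [0,0.4,0.4],
    [0,0.2,0.2],
    [0,0.1,0.1],
    [0,0,0]
  ],
  "hand": [0,0,0,0,0,0]
}}

```text
clock: 15.0
eef_pos: [628.4, 119.6, 175.9]
tool_rot: [-0.286, 0.685, -0.62, 0.256]
ft_force: [0.7, 0.4, -1.2]
finger_gap: 0.109
```

```bash
python3 p3.py '[[0,0,0]]'; python3 -c "from h import *;print(observe()['ft_force'])"
```

```text
peak in rack 0.3 -0.7 5.2 j [-0.03  0.52  2.05  2.7   0.23 -1.24] bz 0.2
turn 1 x [-0.07  0.02 -0.27] | shift 1 x [-0.06  0.39  0.34]
[ 0.69720137  0.37095878 -1.17742881]
```

Request:
{"op": "move_arm", "data": {
  "turn": [
    [0,0,0],
    [0,0,0],
    [0,0,0],
    [0,0,0]
  ],
  "xyz": [
    [0,0.1,0.1],
    [0,0.1,0.1],
    [0,0.05,0.05],
    [0,0,0]
  ],
  "hand": [0,0,0,0]
}}

```text
clock: 15.4
eef_pos: [628.3, 119.8, 172.4]
tool_rot: [-0.286, 0.685, -0.619, 0.256]
ft_force: [-1.2, -0.1, -2.4]
finger_gap: 0.11
```

Request:
{"op": "move_arm", "data": {
  "turn": [
    [0,0,0],
    [0,0,0],
    [0,0,0]
  ],
  "xyz": [
    [0,0.07,0.07],
    [0,0,0],
    [0,0,0]
  ],
  "hand": [0,0,0]
}}

```text
clock: 15.7
eef_pos: [628.6, 119.8, 172.0]
tool_rot: [-0.286, 0.685, -0.619, 0.256]
ft_force: [-2.1, -0.7, -0.0]
finger_gap: 0.109
```

```bash
python3 p3.py '[[0,0,0]]'; python3 -c "from h import *;print(observe()['ft_force'])"
```

```text
peak in rack 0.5 -0.5 1.3 j [-0.03  0.53  2.05  2.73  0.25 -1.26] bz 0.3
turn 1 x [-0.15  0.03 -0.25] | shift 1 x [-0.03  0.13  0.05]
[-2.09147974 -0.68934429 -0.03094697]
```

Request:
{"op": "move_arm", "data": {
  "turn": [
    [0,0,0],
    [0,0,0],
    [0,0,0]
  ],
  "xyz": [
    [0,0.07,0.07],
    [0,0,0],
    [0,0,0]
  ],
  "hand": [0,0,0]
}}

```text
clock: 16.0
eef_pos: [628.9, 119.9, 171.4]
tool_rot: [-0.287, 0.685, -0.619, 0.256]
ft_force: [-3.3, 0.4, 3.3]
finger_gap: 0.106
```

Request:
{"op": "move_arm", "data": {
  "turn": [
    [0,0,0]
  ],
  "xyz": [
    [0,0,0]
  ],
  "hand": [0]
}}

```text
clock: 16.1
eef_pos: [628.9, 119.9, 171.3]
tool_rot: [-0.286, 0.685, -0.619, 0.256]
ft_force: [-2.3, -0.5, 4.7]
finger_gap: 0.105
```

Request:
{"op": "move_arm", "data": {
  "turn": [
    [0,0,0],
    [0,0,0],
    [0,0,0],
    [0,0,0],
    [0,0,0],
    [0,0,0],
    [0,0,0],
    [0,0,0]
  ],
  "xyz": [
    [0,0,0],
    [0,0,0],
    [0,0,0],
    [0,0,0],
    [0,0,0],
    [0,0,0],
    [0,0,0],
    [0,0,0]
  ],
  "hand": [12,15,18,24,32,40,40,40]
}}

```text
clock: 16.9
eef_pos: [628.3, 119.8, 170.5]
tool_rot: [-0.286, 0.685, -0.619, 0.256]
ft_force: [-0.8, -0.6, 0.2]
finger_gap: 0.39
```

Request:
{"op": "move_arm", "data": {
  "turn": [
    [0,0,0],
    [0,0,0],
    [0,0,0],
    [0,0,0],
    [0,0,0],
    [0,0,0],
    [0,0,0],
    [0,0,0],
    [0,0,0]
  ],
  "xyz": [
    [0,0,-0.5],
    [0,0,-1],
    [0,0,-1.5],
    [0,0,-2],
    [0,0,-3],
    [0,0,-3],
    [0,0,-3],
    [0,0,-3],
    [0,0,0]
  ],
  "hand": [40,40,40,40,40,40,40,40,40]
}}

```text
clock: 17.8
eef_pos: [530.4, 111.8, 270.1]
tool_rot: [-0.289, 0.686, -0.617, 0.254]
ft_force: [-0.3, -0.8, -0.7]
finger_gap: 0.4
```

```bash
cat > chk.py <<'E'
from p2 import *
def chk(n,lo,hi):
  for c in('wrist','top','scene'):
    d=cap(c);P=cloud(d);H=cv2.cvtColor(d['frame'],cv2.COLOR_RGB2HSV);h=hook(n);D=P-h;x=D@RX;y=D@RY;z=D[...,2]
    m=(H[...,0]>=lo)&(H[...,0]<=hi)&(H[...,1]>90)&(abs(x)<65)&(abs(y)<50)&(z<14)&(z>-110)
    t=m&(z>4)&(abs(x)<14)&(y>-20); r=m&(z<-45)
    if t.sum()>5: print(n,c,'peak',t.sum(),x[t].mean().round(1),np.percentile(y[t],[5,50,95]).round(1),np.percentile(z[t],97).round(1))
    if r.sum()>20: print('   tray',r.sum(),cv2.minAreaRect(np.stack([x[r],y[r]],1).astype(np.float32)),'z',np.percentile(z[r],[2,98]).round(1))
if __name__=='__main__':
    chk('brass',16,34)
    s=observe();print(s['clock'],s['joint_positions'],s['eef_pos'],s['ft_force'])
E
python3 chk.py;python3 - <<'E'
from h import *
d=cap('wrist');save(d,'w5.png')
E
```

```text
brass wrist peak 384 -2.0 [-18.1   0.6  26. ] 12.9
   tray 6393 ((-1.1023368835449219, -1.5938529968261719), (64.07085418701172, 102.82750701904297), 89.81053161621094) z [-103.2  -59.1]
brass top peak 29 -2.3 [-5.1  0.2 22.9] 11.1
   tray 595 ((-1.8611679077148438, -2.4279918670654297), (101.85277557373047, 62.65069580078125), 0.4419700801372528) z [-106.9  -58.1]
brass scene peak 21 3.9 [-7.2 -0.6 25. ] 10.9
   tray 868 ((12.675699234008789, -2.0507736206054688), (79.55194854736328, 67.37532043457031), 1.262235403060913) z [-102.2  -57.2]
17.95 [-0.0782238   0.21617389  2.17684084  1.78597307  0.14065606 -0.34169236] [532.00717256 111.60406514 268.51069144] [ 0.13200585 -0.3985176   0.12908389]
```

View pics/w5.png

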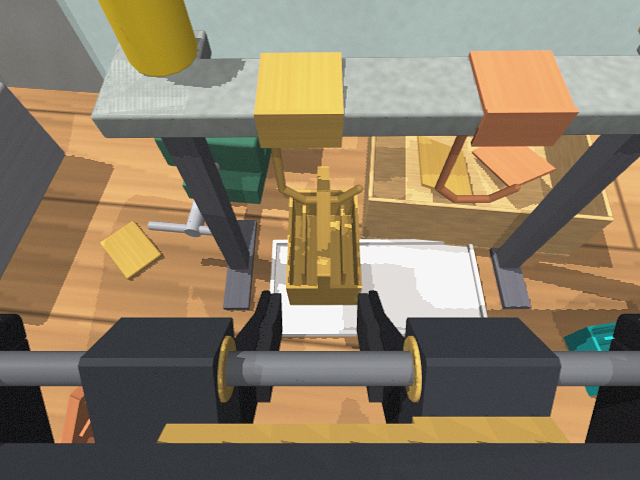

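The picture shows the brass basket hanging straight on the brass hook: strap at (322,220), drop wire at (280,170), tip at (358,190). The copper basket is next.

```bash
cat > p4.py <<'E'
import plan as pl; from plan import *
import json,sys
pl.FLIP=True
HD=-14.3; b=np.array([488.8,304.8])
u=np.array([np.cos(np.radians(HD)),np.sin(np.radians(HD))])
g=np.r_[b-27*u,91];z=ori(HD,45)[:,2];t=g+19*z
if __name__=='__main__':
    print(np.round(observe()['joint_positions'],2),cur()[0].round(1),'t',t.round(1))
    plan([((430,150,310),6,45),(t-150*z,HD,45)] if len(sys.argv)<2 else [(t-float(a)*z,HD,45) for a in sys.argv[1:]])
E
python3 p4.py
```

```text
[-0.08  0.22  2.18  1.79  0.14 -0.34] [532.1 111.6 268.1] t [475.7 308.2  77.6]
turn 1 x [-0.12  0.47 -0.32] | shift 3 x [-1.63  1.31 -3.29]
turn 3 x [-0.    4.78  4.78] | shift 6 x [-2.74  2.68  0.3 ]
```

Request:
{"op": "move_arm", "data": {
  "turn": [
    [0,0,0],
    [0,0,0],
    [0,0,0],
    [0,0,0],
    [0,2.4,2.4],
    [0,2.4,2.4],
    [0,2.4,2.4],
    [0,2.4,2.4],
    [0,2.4,2.4],
    [0,2.4,2.4]
  ],
  "xyz": [
    [-1.3,1,-2.5],
    [-1.3,1,-2.5],
    [-1.3,1,-2.5],
    [-1.2,1,-2.5],
    [0,0,0],
    [0,0,0],
    [0,0,0],
    [0,0,0],
    [0,0,0],
    [0,0,0]
  ],
  "hand": [50,60,60,60,60,60,60,60,60,60]
}}

```text
clock: 19.0
eef_pos: [456.2, 134.9, 285.3]
tool_rot: [-0.267, 0.661, -0.655, 0.248]
ft_force: [-0.1, -0.3, 0.2]
finger_gap: 0.6
```

```bash
python3 p4.py 150
```

```text
[ 0.06  0.08  2.24 -0.2   0.07  1.81] [456.2 134.9 285.3] t [475.7 308.2  77.6]
turn 2 x [1.19 5.74 5.1 ] | shift 6 x [-2.88  2.73 -0.33]
```

Request:
{"op": "move_arm", "data": {
  "turn": [
    [0,0,-8.5],
    [0,0,-8.5],
    [0,0,-8.5],
    [0,0,-8.5],
    [0,0,-8.5],
    [0,0,-8.5],
    [0,0,-8.5],
    [0,0,-8.5],
    [0,0,-8.5],
    [0,0,-8.5],
    [0,0,-8.5],
    [0,0,-8.5],
    [0,0,-8.5],
    [0,0,-8.5],
    [0,0,-8.5],
    [0,0,-8.5],
    [0,0,-8.5],
    [0,0,-8.5],
    [0,0,-8.5],
    [0,0,-8.5]
  ],
  "xyz": [
    [0,0,0],
    [0,0,0],
    [0,0,0],
    [0,0,0],
    [0,0,0],
    [0,0,0],
    [0,0,0],
    [0,0,0],
    [0,0,0],
    [0,0,0],
    [0,0,0],
    [0,0,0],
    [0,0,0],
    [0,0,0],
    [0,0,0],
    [0,0,0],
    [0,0,0],
    [0,0,0],
    [0,0,0],
    [0,0,0]
  ],
  "hand": [60,60,60,60,60,60,60,60,60,60,60,60,60,60,60,60,60,60,60,60]
}}

```text
clock: 21.0
eef_pos: [456.3, 135.0, 285.4]
tool_rot: [0.225, 0.709, 0.604, 0.287]
ft_force: [0.0, -0.1, 0.5]
finger_gap: 0.6
```

```bash
sed -i 's/pl.FLIP=True/pl.FLIP=False/' p4.py; python3 p4.py 150
```

```text
[ 0.06  0.08  2.24 -0.19  0.07 -1.17] [456.3 135.  285.4] t [475.7 308.2  77.6]
turn 2 x [-1.67 -5.62  0.3 ] | shift 6 x [ 2.88 -2.73 -0.33]
```

Request:
{"op": "move_arm", "data": {
  "turn": [
    [-0.8,-2.8,0.1],
    [-0.8,-2.8,0.1],
    [-0.8,-2.8,0.1],
    [-0.9,-2.8,0.1],
    [0,0,0],
    [0,0,0],
    [0,0,0],
    [0,0,0],
    [0,0,0],
    [0,0,0],
    [0,0,0],
    [0,0,0]
  ],
  "xyz": [
    [0,0,0],
    [0,0,0],
    [0,0,0],
    [0,0,0],
    [2.5,-2.3,-0.3],
    [2.5,-2.3,-0.3],
    [2.5,-2.3,-0.3],
    [2.5,-2.3,-0.3],
    [2.5,-2.3,-0.3],
    [2.5,-2.4,-0.3],
    [2.3,-2.4,-0.3],
    [0,0,0]
  ],
  "hand": [60,60,60,60,60,60,60,60,60,60,60,60]
}}

```text
clock: 22.2
eef_pos: [349.3, 326.4, 203.1]
tool_rot: [0.243, 0.722, 0.596, 0.253]
ft_force: [0.6, -0.3, 0.0]
finger_gap: 0.599
```

```bash
python3 p4.py 150
python3 - <<'E'
from w import *
d=cap('wrist');save(d,'w6.png')
for n,d in(('w',d),('t',cap('top'))):
    P,m=handle(d,0,15,(489,305));q=P[m]
    if len(q)>20:
        w=np.linalg.svd(q[:,:2]-q[:,:2].mean(0))[2][0];T=q[q[:,2]>110]
        print(n,len(q),q.mean(0).round(1),q[q[:,2].argmax()].round(1),np.degrees(np.arctan2(w[1],w[0])),T.mean(0).round(1))
E
```

```text
[ 0.86  0.39  2.14 -1.35  0.57  0.65] [349.3 326.4 203.1] t [475.7 308.2  77.6]
turn 1 x [-4.29 -6.57  0.73] | shift 1 x [1.35 0.09 2.85]
w 805 [469.1 310.3  97.1] [489.2 310.5 115.3] -16.248066397693226 [487.  306.2 112.6]
t 150 [486.7 305.   96.9] [486.1 301.5 116.8] 165.9227003707116 [489.8 305.6 113.1]
```

View pics/w6.png

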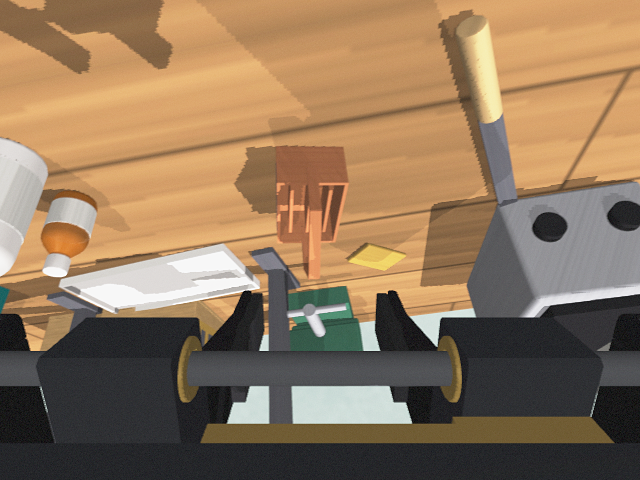

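The picture shows the copper basket at (312,200), and nothing else like it is near. Joint 4 is at its limit for a tilted grasp at this heading. I'll pick the basket with the tool vertical, turn it in place by about 55°, set it down and regrasp it tilted.

```bash
cat > p5.py <<'E'
from p4 import *
G=np.r_[g[:2],0]
print(np.round(observe()['joint_positions'],2),cur()[0].round(1),'g',g.round(1))
plan([(G+[0,0,float(a)],HD,0) for a in sys.argv[1:]])
E
python3 p5.py 190 90 72
```

```text
[ 0.85  0.38  2.14 -1.35  0.57  0.65] [350.6 323.4 204.5] g [462.6 311.5  91. ]
turn 6 x [ 6.8  -0.97  0.51] | shift 3 x [0.54 3.72 0.48]
turn 0 x [0. 0. 0.] | shift 3 x [0.   0.   3.33]
turn 0 x [0. 0. 0.] | shift 1 x [0.  0.  1.8]
```

Request:
{"op": "move_arm", "data": {
  "turn": [
    [6.8,-1,0.5],
    [6.8,-1,0.5],
    [6.8,-1,0.5],
    [6.8,-1,0.5],
    [6.8,-1,0.5],
    [6.8,-1,0.5],
    [0,0,0],
    [0,0,0],
    [0,0,0],
    [0,0,0]
  ],
  "xyz": [
    [0,0,0],
    [0,0,0],
    [0,0,0],
    [0,0,0],
    [0,0,0],
    [0,0,0],
    [0.5,3.7,0.5],
    [0.5,3.7,0.5],
    [0.5,3.7,0.5],
    [0,0,0]
  ],
  "hand": [60,60,60,60,60,60,60,60,60,60]
}}

```text
clock: 23.3
eef_pos: [470.6, 299.1, 209.4]
tool_rot: [0.072, 0.79, 0.606, 0.056]
ft_force: [-0.5, -0.7, -0.1]
finger_gap: 0.6
```

```bash
python3 p5.py 110 72
python3 - <<'E'
from w import *
d=cap('wrist')
P,m=handle(d,0,15,(489,305));q=P[m]
w=np.linalg.svd(q[:,:2]-q[:,:2].mean(0))[2][0];T=q[q[:,2]>110]
print(len(q),q.mean(0).round(1),np.degrees(np.arctan2(w[1],w[0])),T.mean(0).round(1) if len(T) else '')
E
```

```text
[ 0.43  0.41  1.71 -0.15  0.88 -0.79] [470.6 299.1 209.4] g [462.6 311.5  91. ]
turn 2 x [ 5.23 -0.02 -0.35] | shift 3 x [ 0.34 -0.36  3.31]
turn 0 x [0. 0. 0.] | shift 1 x [0.  0.  3.8]
1561 [478.8 308.1  98.2] -14.384781148881592 [489.3 305.6 112.5]
```

Request:
{"op": "move_arm", "data": {
  "turn": [
    [5.2,0,-0.3],
    [5.2,0,-0.4],
    [0,0,0],
    [0,0,0],
    [0,0,0],
    [0,0,0]
  ],
  "xyz": [
    [0,0,0],
    [0,0,0],
    [0.4,-0.4,3.3],
    [0.3,-0.3,3.3],
    [0.3,-0.3,3.3],
    [0,0,0]
  ],
  "hand": [60,60,60,60,60,60]
}}

```text
clock: 23.95
eef_pos: [451.6, 310.6, 105.7]
tool_rot: [-0.002, 0.788, 0.616, -0.008]
ft_force: [-0.7, -0.4, -0.5]
finger_gap: 0.602
```

```bash
python3 p5.py 72
```

```text
[ 0.4   0.6   1.72  0.    0.84 -0.93] [451.6 310.6 105.7] g [462.6 311.5  91. ]
turn 1 x [-0.77  0.56  0.31] | shift 1 x [0.35 1.05 3.37]
```

Request:
{"op": "move_arm", "data": {
  "turn": [
    [-0.8,0.6,0.3],
    [0,0,0],
    [0,0,0],
    [0,0,0],
    [0,0,0],
    [0,0,0],
    [0,0,0],
    [0,0,0],
    [0,0,0],
    [0,0,0],
    [0,0,0],
    [0,0,0],
    [0,0,0]
  ],
  "xyz": [
    [0.3,1,0],
    [0,0,1.7],
    [0,0,1.7],
    [0,0,0],
    [0,0,0],
    [0,0,0],
    [0,0,0],
    [0,0,0],
    [0,0,0],
    [0,0,0],
    [0,0,0],
    [0,0,0],
    [0,0,0]
  ],
  "hand": [60,60,60,60,45,35,28,22,18,14,10,6,4]
}}

```text
clock: 25.25
eef_pos: [467.1, 313.3, 75.1]
tool_rot: [0.002, 0.789, 0.614, 0.006]
ft_force: [-0.5, -0.4, -0.2]
finger_gap: 0.106
```

Request:
{"op": "move_arm", "data": {
  "turn": [
    [0,0,0],
    [0,0,0],
    [0,0,0],
    [0,0,0],
    [0,0,0]
  ],
  "xyz": [
    [0,0,0],
    [0,0,0],
    [0,0,0],
    [0,0,-0.7],
    [0,0,-0.8]
  ],
  "hand": [4,0,0,0,0]
}}

```text
clock: 25.75
eef_pos: [467.0, 313.2, 90.6]
tool_rot: [0.002, 0.789, 0.614, 0.006]
ft_force: [0.2, -0.4, -1.2]
finger_gap: 0.107
```

```bash
python3 p5.py 72
```

```text
[ 0.39  0.63  1.71 -0.    0.79 -0.93] [467.  313.2  90.6] g [462.6 311.5  91. ]
turn 1 x [ 0.57 -0.41  0.03] | shift 1 x [-0.28 -0.38  1.86]
```

Request:
{"op": "move_arm", "data": {
  "turn": [
    [0,0,-3],
    [0,0,-6],
    [0,0,-6],
    [0,0,-6],
    [0,0,-6],
    [0,0,-6],
    [0,0,-6],
    [0,0,-6],
    [0,0,-6],
    [0,0,-4],
    [0,0,0],
    [0,0,0],
    [0,0,0],
    [0,0,0],
    [0,0,0]
  ],
  "xyz": [
    [0,0,0],
    [0,0,0],
    [0,0,0],
    [0,0,0],
    [0,0,0],
    [0,0,0],
    [0,0,0],
    [0,0,0],
    [0,0,0],
    [0,0,0],
    [0,0,0.7],
    [0,0,0.4],
    [0,0,0.2],
    [0,0,0.1],
    [0,0,0]
  ],
  "hand": [0,0,0,0,0,0,0,0,0,0,0,0,0,0,0]
}}

```text
clock: 27.25
eef_pos: [467.3, 313.3, 76.1]
tool_rot: [0.004, 0.417, 0.909, 0.004]
ft_force: [-0.4, 0.3, -0.4]
finger_gap: 0.11
```

Request:
{"op": "move_arm", "data": {
  "turn": [
    [0,0,0],
    [0,0,0],
    [0,0,0],
    [0,0,0],
    [0,0,0],
    [0,0,0],
    [0,0,0],
    [0,0,0],
    [0,0,0],
    [0,0,0],
    [0,0,0],
    [0,0,0],
    [0,0,0],
    [0,0,0]
  ],
  "xyz": [
    [0,0,0],
    [0,0,0],
    [0,0,0],
    [0,0,0],
    [0,0,0],
    [0,0,0],
    [0,0,0],
    [0,0,0],
    [0,0,-2],
    [0,0,-3],
    [0,0,-4],
    [0,0,-4],
    [0,0,-4],
    [0,0,0]
  ],
  "hand": [12,15,20,28,40,50,60,60,60,60,60,60,60,60]
}}

```text
clock: 28.65
eef_pos: [468.8, 314.2, 252.4]
tool_rot: [0.009, 0.417, 0.909, 0.009]
ft_force: [0.4, -0.1, 0.9]
finger_gap: 0.599
```

```bash
cat > cm.py <<'E'
from w import *
for n in('wrist','top','scene'):
    d=cap(n)
    P,m=handle(d,0,15,(486,330),90);q=P[m]
    if len(q)<20: print(n,len(q));continue
    w=np.linalg.svd(q[:,:2]-q[:,:2].mean(0))[2][0];T=q[q[:,2]>110]
    print(n,len(q),q.mean(0).round(1),np.degrees(np.arctan2(w[1],w[0])),T.mean(0).round(1),np.percentile(q[:,2],99))
E
python3 cm.py; python3 -c "from h import *;print(observe()['joint_positions'])"
```

```text
wrist 1147 [479.2 322.4  98.6] 40.23789979013567 [484.1 326.8 112.6] 114.78717965608361
top 113 [476.1 319.1  98.5] -140.48086844154514 [484.5 327.2 112.4] 115.58065641601135
scene 157 [484.4 325.   97.2] 40.321736274273626 [487.5 326.7 112.9] 114.93919843567939
[ 3.92343780e-01  4.07412832e-01  1.57958333e+00 -2.55723634e-04
  1.14268757e+00 -1.88920567e+00]
```

Request:
{"op": "move_arm", "data": {
  "turn": [
    [0,0,8.5],
    [0,0,8.5],
    [0,0,8.5],
    [0,0,8.5],
    [0,0,8.5],
    [0,0,8.5],
    [0,0,8.5],
    [0,0,8.5],
    [0,0,8.5],
    [0,0,8.5],
    [0,0,8.5],
    [0,0,8.5],
    [0,0,8.5],
    [0,0,8.5],
    [0,0,8.5],
    [0,0,8.5],
    [0,0,8.5],
    [0,0,8.5],
    [0,0,8.5],
    [0,0,8.5]
  ],
  "xyz": [
    [0,0,0],
    [0,0,0],
    [0,0,0],
    [0,0,0],
    [0,0,0],
    [0,0,0],
    [0,0,0],
    [0,0,0],
    [0,0,0],
    [0,0,0],
    [0,0,0],
    [0,0,0],
    [0,0,0],
    [0,0,0],
    [0,0,0],
    [0,0,0],
    [0,0,0],
    [0,0,0],
    [0,0,0],
    [0,0,0]
  ],
  "hand": [60,60,60,60,60,60,60,60,60,60,60,60,60,60,60,60,60,60,60,60]
}}

```text
clock: 30.8
eef_pos: [464.0, 312.0, 243.8]
tool_rot: [-0.003, 0.941, -0.339, 0.003]
ft_force: [-0.9, 0.5, -0.9]
finger_gap: 0.6
```

```bash
sed -i 's/pl.FLIP=False/pl.FLIP=True/; s/^HD=.*/HD=40.3; b=np.array([485.0,327.0])/' p4.py; python3 p4.py 120 60
```

```text
[ 0.39  0.41  1.58 -0.    1.14  1.08] [464.  312.  243.8] t [474.7 318.2  77.6]
turn 6 x [7.41 0.63 1.6 ] | shift 3 x [0.07 3.63 0.21]
turn 0 x [0. 0. 0.] | shift 2 x [ 0. -0.  3.]
```

Request:
{"op": "move_arm", "data": {
  "turn": [
    [7.4,0.6,1.6],
    [7.4,0.6,1.6],
    [7.4,0.6,1.6],
    [7.4,0.6,1.6],
    [7.4,0.6,1.6],
    [7.4,0.6,1.6],
    [0,0,0],
    [0,0,0],
    [0,0,0],
    [0,0,0],
    [0,0,0]
  ],
  "xyz": [
    [0,0,0],
    [0,0,0],
    [0,0,0],
    [0,0,0],
    [0,0,0],
    [0,0,0],
    [0,2.7,0.2],
    [0,2.7,0.2],
    [0,2.7,0.2],
    [0,2.7,0.1],
    [0,0,0]
  ],
  "hand": [60,60,60,60,60,60,60,60,60,60,60]
}}

```text
clock: 31.9
eef_pos: [405.3, 272.7, 179.9]
tool_rot: [-0.295, 0.872, -0.374, 0.114]
ft_force: [0.5, -1.0, -0.0]
finger_gap: 0.601
```

```bash
python3 p4.py 60 0
```

```text
[ 0.11  0.36  2.29  1.66  0.39 -0.64] [405.3 272.7 179.9] t [474.7 318.2  77.6]
turn 2 x [4.11 1.7  0.98] | shift 2 x [0.51 0.71 3.53]
turn 0 x [0. 0. 0.] | shift 2 x [ 0. -0.  3.]
```

Request:
{"op": "move_arm", "data": {
  "turn": [
    [4.1,1.7,1],
    [4.1,1.7,1],
    [0,0,0],
    [0,0,0],
    [0,0,0],
    [0,0,0]
  ],
  "xyz": [
    [0,0,0],
    [0,0,0],
    [0.4,0.5,2],
    [0.3,0.5,2],
    [0.3,0.4,2],
    [0,0,0]
  ],
  "hand": [60,60,60,60,60,60]
}}

```text
clock: 32.5
eef_pos: [436.7, 293.2, 127.4]
tool_rot: [-0.337, 0.85, -0.38, 0.14]
ft_force: [0.1, -0.6, 0.3]
finger_gap: 0.601
```

```bash
python3 p4.py 0; python3 cm.py; python3 -c "
from h import *
d=cap('wrist');save(d,'w7.png')"
```

```text
[ 0.13  0.6   2.33  2.34  0.59 -1.32] [436.7 293.2 127.4] t [474.7 318.2  77.6]
turn 1 x [2.25 2.12 0.7 ] | shift 2 x [0.27 0.17 3.36]
wrist 2325 [475.5 318.9  98.8] -141.31026747515315 [480.7 324.8 113.3] 115.37020597185108
top 0
scene 165 [482.7 323.2  98. ] 40.489578145882135 [474.2 314.1 117.3] 128.60622293767094
```

View pics/w7.png

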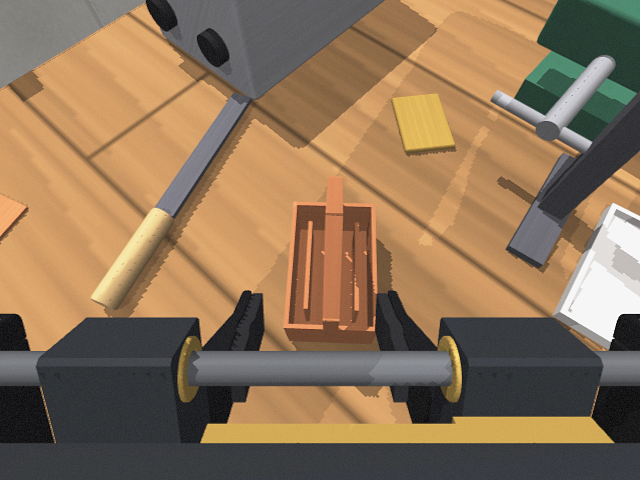

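The strap at (335,260) lies nearly between the fingers. I'll finish the turn, go in and close.

Request:
{"op": "move_arm", "data": {
  "turn": [
    [2.2,2.1,0.7],
    [0,0,0],
    [0,0,0],
    [0,0,0]
  ],
  "xyz": [
    [0,0,0],
    [0.3,0.2,1.7],
    [0.2,0.1,1.7],
    [0,0,0]
  ],
  "hand": [60,60,60,60]
}}

```text
clock: 33.1
eef_pos: [456.6, 303.0, 103.5]
tool_rot: [-0.348, 0.838, -0.388, 0.163]
ft_force: [0.5, -0.7, -0.4]
finger_gap: 0.601
```

```bash
python3 p4.py 0
```

```text
[ 0.17  0.71  2.32  2.54  0.69 -1.48] [456.6 303.  103.5] t [474.7 318.2  77.6]
turn 1 x [-0.15 -0.12  0.12] | shift 1 x [0.01 0.17 3.5 ]
```

Request:
{"op": "move_arm", "data": {
  "turn": [
    [0,0,0],
    [0,0,0],
    [0,0,0],
    [0,0,0],
    [0,0,0],
    [0,0,0],
    [0,0,0],
    [0,0,0],
    [0,0,0],
    [0,0,0],
    [0,0,0],
    [0,0,0],
    [0,0,0],
    [0,0,0],
    [0,0,0]
  ],
  "xyz": [
    [0,0.1,1.8],
    [0,0.1,1.7],
    [0,0,0],
    [0,0,0],
    [0,0,0],
    [0,0,0],
    [0,0,0],
    [0,0,0],
    [0,0,0],
    [0,0,0],
    [0,0,0],
    [0,0,0],
    [0,0,0],
    [0,0,0],
    [0,0,0]
  ],
  "hand": [60,60,60,45,35,28,22,18,14,10,6,4,0,0,0]
}}

```text
clock: 34.6
eef_pos: [473.4, 317.5, 77.1]
tool_rot: [-0.347, 0.838, -0.388, 0.162]
ft_force: [0.1, -0.4, -0.1]
finger_gap: 0.111
```

```bash
python3 p4.py 0
python3 - <<'E'
from p4 import *
p,Q=cur(); print('pt',(Q.T@(np.r_[b-[0.4,0],106]-p)).round(1))
plan([(p+[0,0,165],HD,45)])
E
```

```text
[ 0.21  0.78  2.26  2.59  0.7  -1.5 ] [473.4 317.5  77.1] t [474.7 318.2  77.6]
turn 1 x [-0.04 -0.13  0.11] | shift 1 x [ 0.03 -0.13  0.06]
pt [  0.1 -30.8 -10.1]
turn 1 x [-0.04 -0.13  0.11] | shift 4 x [ 0.   -2.92 -2.92]
```

Request:
{"op": "move_arm", "data": {
  "turn": [
    [0,0,0],
    [0,0,0],
    [0,0,0],
    [0,0,0],
    [0,0,0],
    [0,0,0],
    [0,0,0],
    [0,0,0],
    [0,0,0],
    [0,0,0]
  ],
  "xyz": [
    [0,-0.5,-0.5],
    [0,-1,-1],
    [0,-1.8,-1.8],
    [0,-2,-2],
    [0,-2,-2],
    [0,-2,-2],
    [0,-2,-2],
    [0,-2,-2],
    [0,-1.5,-1.5],
    [0,0,0]
  ],
  "hand": [0,0,0,0,0,0,0,0,0,0]
}}

```text
clock: 35.6
eef_pos: [473.1, 319.5, 275.9]
tool_rot: [-0.35, 0.838, -0.385, 0.163]
ft_force: [0.7, 0.2, -1.3]
finger_gap: 0.109
```

```bash
sed "s/^pt=.*/pt=np.array([0.1,-30.8,-10.1]);h=hook('copper')/" p3.py > p6.py; python3 p6.py '[[-160,250,110],[-160,100,110],[-160,-48,80]]'
```

```text
peak in rack -136.4 337.8 104.9 j [ 0.21  0.24  2.11  1.38  0.35 -0.17] bz 0.4
turn 5 x [-0.09  4.88  4.9 ] | shift 2 x [ 3.97  0.75 -1.11]
turn 0 x [0. 0. 0.] | shift 4 x [ 3.75 -0.    0.  ]
turn 0 x [0. 0. 0.] | shift 4 x [3.7  0.53 0.53]
```

Run:
```python
from p2 import *
pl.FLIP=True
pt=np.array([0.1,-30.8,-10.1]);h=hook('copper')
plan([(tcp_for(h+o[0]*RX+o[1]*RY+[0,0,o[2]],40.2,45,pt),40.2,45) for o in ([-160,150,105],[-170,-20,105])],step=35)
```

```text
turn 1 x [-0.4   0.14  0.4 ] | shift 6 x [ 2.36  1.47 -1.48]
turn 0 x [0. 0. 0.] | shift 5 x [ 2.7   1.47 -1.47]
```

Request:
{"op": "move_arm", "data": {
  "turn": [
    [0,0,0],
    [0,0,0],
    [0,0,0],
    [0,0,0],
    [0,0,0],
    [0,0,0],
    [0,0,0],
    [0,0,0],
    [0,0,0],
    [0,0,0],
    [0,0,0],
    [0,0,0],
    [0,0,0],
    [0,0,0]
  ],
  "xyz": [
    [1.2,0.7,-0.7],
    [2.4,1.5,-1.5],
    [2.4,1.5,-1.5],
    [2.4,1.5,-1.5],
    [2.4,1.5,-1.5],
    [2.4,1.5,-1.5],
    [2.4,1.5,-1.5],
    [2.5,1.4,-1.4],
    [2.5,1.4,-1.4],
    [2.5,1.4,-1.4],
    [2.5,1.4,-1.4],
    [1.5,0.8,-0.8],
    [0.8,0.4,-0.4],
    [0,0,0]
  ],
  "hand": [0,0,0,0,0,0,0,0,0,0,0,0,0,0]
}}

```text
clock: 37.0
eef_pos: [476.8, -45.3, 271.5]
tool_rot: [-0.349, 0.838, -0.387, 0.161]
ft_force: [0.4, 0.4, -1.3]
finger_gap: 0.11
```

```bash
python3 p6.py '[[-160,-48,60]]'
```

```text
peak in rack -170.7 -25.5 100.5 j [-0.85  0.25  2.1   0.96  1.04 -0.6 ] bz 0.2
turn 5 x [-0.03  4.88  4.85] | shift 1 x [1.43 2.29 3.43]
```

Request:
{"op": "move_arm", "data": {
  "turn": [
    [0,1.5,1.5],
    [0,3.5,3.5],
    [0,3.5,3.5],
    [0,3.5,3.5],
    [0,3.5,3.5],
    [0,3.5,3.5],
    [0,3.5,3.5],
    [0,2,1.8],
    [0,0,0],
    [0,0,0],
    [0,0,0],
    [0,0,0]
  ],
  "xyz": [
    [0,0,0],
    [0,0,0],
    [0,0,0],
    [0,0,0],
    [0,0,0],
    [0,0,0],
    [0,0,0],
    [0,0,0],
    [0.7,1.1,1.7],
    [0.7,1.1,1.7],
    [0,0,0],
    [0,0,0]
  ],
  "hand": [0,0,0,0,0,0,0,0,0,0,0,0]
}}

```text
clock: 38.2
eef_pos: [485.2, -55.7, 232.0]
tool_rot: [-0.285, 0.687, -0.618, 0.255]
ft_force: [-0.0, -0.1, -1.3]
finger_gap: 0.109
```

```bash
python3 p6.py '[[-140,-48,28],[0,-48,28]]'
cat > hc.py <<'E'
from p2 import *
d=cap('wrist');P=cloud(d);H=cv2.cvtColor(d['frame'],cv2.COLOR_RGB2HSV);h=hook('copper')
D=P-h;x=D@RX;y=D@RY;z=D[...,2];col=(H[...,0]<=14)&(H[...,1]>80)
p,Q=cur();pk=p+Q@np.array([0.1,-30.8,-10.1])
m=col&(abs(x)<35)&(abs(y)<40)&(z>-30)&(z<75)
lev=m&(y>-12)&(y<14)&(z<15);t=m&(y<-22);w=m&(z>35)
print('level x',np.median(x[lev]).round(1),'z',np.percentile(z[lev],[5,50,95]).round(1),'tip',x[t].mean().round(1),np.percentile(y[m],1).round(1),'drop y',np.median(y[w]).round(1))
E2=P-pk;k=col&(np.linalg.norm(E2,axis=2)<30)&(E2[...,2]>2);q=E2[k];print('peak pred err x',(q@RX).mean().round(1),'y',np.percentile(q@RY,[3,50,97]).round(1),'z',np.percentile(q[:,2],98).round(1))
r=col&(np.linalg.norm(E2,axis=2)<45)&(E2[...,2]>-25);q=P[r];ww=np.linalg.svd(q[:,:2]-q[:,:2].mean(0))[2][0];print('bar heading',np.degrees(np.arctan2(ww[1],ww[0])).round(1))
E
python3 hc.py
```

```text
peak in rack -160.8 -45.0 60.9 j [-0.69  0.26  2.33  1.68  0.53 -0.75] bz 0.1
turn 1 x [ 0.04  0.11 -0.06] | shift 1 x [0.31 0.86 3.8 ]
turn 0 x [0. 0. 0.] | shift 4 x [-0.   -2.47  2.47]
level x -2.0 z [-3.5 -0.6  1. ] tip -1.6 -27.2 drop y 29.1
peak pred err x -0.9 y [-5.2 -0.6  4.2] z 8.3
bar heading -174.0
```

Request:
{"op": "move_arm", "data": {
  "turn": [
    [0,0,0],
    [0,0,0],
    [0,0,0],
    [0,0,0],
    [0,0,0],
    [0,0,0],
    [0,0,0],
    [0,0,0],
    [0,0,0],
    [0,0,0],
    [0,0,0],
    [0,0,0],
    [0,0,0]
  ],
  "xyz": [
    [0.2,0.4,1.9],
    [0.1,0.4,1.9],
    [0,0,0],
    [0,-1,1],
    [0,-1.5,1.5],
    [0,-1.5,1.5],
    [0,-1.5,1.5],
    [0,-1.5,1.5],
    [0,-1.2,1.2],
    [0,-0.8,0.8],
    [0,-0.5,0.5],
    [0,0,0],
    [0,0,0]
  ],
  "hand": [0,0,0,0,0,0,0,0,0,0,0,0,0]
}}

```text
clock: 39.55
eef_pos: [640.5, -44.0, 200.4]
tool_rot: [-0.284, 0.687, -0.618, 0.257]
ft_force: [-0.1, -0.6, -2.3]
finger_gap: 0.112
```

```bash
python3 p6.py '[[0,-48,28],[0,0,28]]'; python3 hc.py
```

```text
peak in rack -5.2 -49.5 29.3 j [-0.42  0.48  2.01  1.74  0.36 -0.57] bz 0.1
turn 1 x [-0.04 -0.03  0.02] | shift 1 x [-0.15 -0.28  0.46]
turn 0 x [0. 0. 0.] | shift 2 x [-2.4 -0.   0. ]
level x -1.0 z [-2.8 -0.2  1.2] tip -1.4 -28.2 drop y 28.1
peak pred err x -0.8 y [-5.4 -0.9  3.9] z 9.1
bar heading -163.4
```

Request:
{"op": "move_arm", "data": {
  "turn": [
    [0,0,0],
    [0,0,0],
    [0,0,0],
    [0,0,0],
    [0,0,0],
    [0,0,0],
    [0,0,0],
    [0,0,0],
    [0,0,0]
  ],
  "xyz": [
    [-0.1,-0.3,0.5],
    [0,0,0],
    [-0.7,0,0],
    [-1,0,0],
    [-1,0,0],
    [-1,0,0],
    [-0.7,0,0],
    [-0.3,0,0],
    [0,0,0]
  ],
  "hand": [0,0,0,0,0,0,0,0,0]
}}

```text
clock: 40.5
eef_pos: [641.7, 4.7, 198.4]
tool_rot: [-0.284, 0.687, -0.618, 0.256]
ft_force: [0.6, -0.6, -0.9]
finger_gap: 0.108
```

```bash
python3 p6.py '[[0,-1,28],[0,-1,2]]'; python3 hc.py; python3 -c "
from h import *
d=cap('wrist');save(d,'w8.png');print(observe()['ft_force'])"
```

```text
peak in rack 1.1 -1.2 27.3 j [-0.3   0.48  2.02  1.91  0.3  -0.65] bz 0.0
turn 1 x [-0.03 -0.    0.04] | shift 1 x [-0.02  0.03 -0.13]
turn 0 x [0. 0. 0.] | shift 1 x [0.   1.84 1.84]
level x -27.2 z [-1.4 10.5 14.6] tip -0.8 -26.8 drop y 28.5
peak pred err x -4.7 y [-4.9 -0.1 28.6] z 7.9
bar heading -101.5
[ 0.18851723 -0.08355633 -0.80636602]
```

View pics/w8.png

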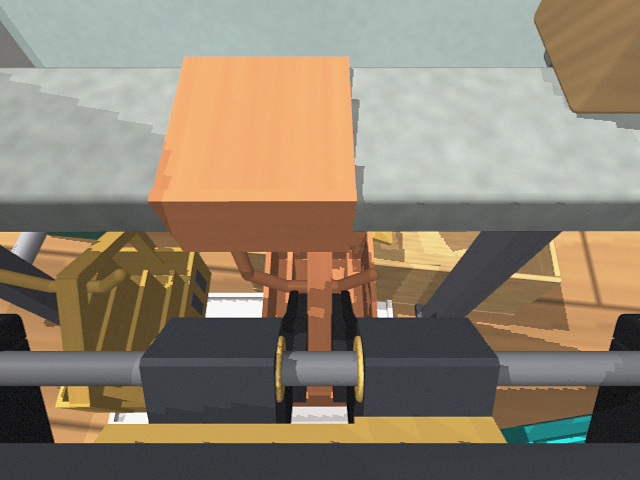

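The copper strap at (318,270) is between the drop wire at (245,265) and the tip at (375,272). The brass basket, at left, is undisturbed. Lowering.

Request:
{"op": "move_arm", "data": {
  "turn": [
    [0,0,0],
    [0,0,0],
    [0,0,0],
    [0,0,0],
    [0,0,0],
    [0,0,0]
  ],
  "xyz": [
    [0,0.4,0.4],
    [0,0.5,0.4],
    [0,0.4,0.4],
    [0,0.2,0.2],
    [0,0.1,0.1],
    [0,0,0]
  ],
  "hand": [0,0,0,0,0,0]
}}

```text
clock: 41.2
eef_pos: [641.3, 3.7, 176.4]
tool_rot: [-0.284, 0.686, -0.618, 0.257]
ft_force: [0.4, -0.3, -1.1]
finger_gap: 0.103
```

Request:
{"op": "move_arm", "data": {
  "turn": [
    [0,0,0],
    [0,0,0],
    [0,0,0]
  ],
  "xyz": [
    [0,0.1,0.1],
    [0,0.07,0.07],
    [0,0,0]
  ],
  "hand": [0,0,0]
}}

```text
clock: 41.5
eef_pos: [641.2, 4.0, 174.2]
tool_rot: [-0.284, 0.686, -0.618, 0.257]
ft_force: [-0.2, -0.7, -2.0]
finger_gap: 0.109
```

```bash
python3 p6.py '[[0,-1,0]]'; python3 -c "
from h import *
print(observe()['ft_force'])"
```

```text
peak in rack 0.5 -1.8 3.1 j [-0.31  0.53  2.04  2.1   0.33 -0.86] bz 0.1
turn 1 x [-0.05 -0.03  0.02] | shift 1 x [-0.08  0.26  0.18]
[-0.23882058 -0.72153467 -2.03882618]
```

Request:
{"op": "move_arm", "data": {
  "turn": [
    [0,0,0],
    [0,0,0],
    [0,0,0]
  ],
  "xyz": [
    [0,0.1,0.1],
    [0,0,0],
    [0,0,0]
  ],
  "hand": [0,0,0]
}}

```text
clock: 41.8
eef_pos: [641.2, 4.0, 172.9]
tool_rot: [-0.285, 0.686, -0.618, 0.257]
ft_force: [-0.4, -0.7, -0.5]
finger_gap: 0.108
```

Request:
{"op": "move_arm", "data": {
  "turn": [
    [0,0,0],
    [0,0,0],
    [0,0,0]
  ],
  "xyz": [
    [0,0.07,0.07],
    [0,0,0],
    [0,0,0]
  ],
  "hand": [0,0,0]
}}

```text
clock: 42.1
eef_pos: [641.5, 4.0, 172.4]
tool_rot: [-0.285, 0.686, -0.618, 0.257]
ft_force: [-1.4, -0.1, 2.6]
finger_gap: 0.107
```

Contact is at about 4 N. Releasing and backing out.

Request:
{"op": "move_arm", "data": {
  "turn": [
    [0,0,0],
    [0,0,0],
    [0,0,0],
    [0,0,0],
    [0,0,0],
    [0,0,0],
    [0,0,0],
    [0,0,0]
  ],
  "xyz": [
    [0,0,0],
    [0,0,0],
    [0,0,0],
    [0,0,0],
    [0,0,0],
    [0,0,0],
    [0,0,0],
    [0,0,0]
  ],
  "hand": [12,15,18,24,32,40,40,40]
}}

```text
clock: 42.9
eef_pos: [641.2, 4.0, 171.7]
tool_rot: [-0.284, 0.686, -0.618, 0.257]
ft_force: [-1.1, 0.7, 0.3]
finger_gap: 0.389
```

Request:
{"op": "move_arm", "data": {
  "turn": [
    [0,0,0],
    [0,0,0],
    [0,0,0],
    [0,0,0],
    [0,0,0],
    [0,0,0],
    [0,0,0],
    [0,0,0],
    [0,0,0],
    [0,0,0],
    [0,0,0],
    [0,0,0]
  ],
  "xyz": [
    [0,0,-0.5],
    [0,0,-1],
    [0,0,-1.5],
    [0,0,-2],
    [0,0,-3],
    [0,0,-3],
    [0,0,-3],
    [0,0,-3],
    [0,0,0],
    [0,0,0],
    [0,0,0],
    [0,0,0]
  ],
  "hand": [40,40,40,40,40,40,40,40,40,40,40,40]
}}

```text
clock: 44.1
eef_pos: [521.9, -8.4, 290.9]
tool_rot: [-0.284, 0.687, -0.618, 0.256]
ft_force: [0.9, -0.2, 1.1]
finger_gap: 0.397
```

```bash
sed -i "s/    chk('brass',16,34)/    chk('brass',16,34);chk('copper',0,14)/" chk.py; python3 chk.py; sleep 0; python3 chk.py | grep -A1 wrist; python3 -c "
from h import *
d=cap('wrist');save(d,'w9.png')"
```

```text
brass wrist peak 369 -2.0 [-6.9  1.3 25.8] 13.2
   tray 6170 ((-0.1732330322265625, -1.8285942077636719), (65.16780853271484, 105.19886779785156), 89.98392486572266) z [-102.7  -58. ]
brass top peak 31 -2.5 [-5.  -0.2 25.4] 12.6
   tray 599 ((-2.5394363403320312, -2.5324478149414062), (102.44200897216797, 62.6216926574707), 0.6648494005203247) z [-107.   -58.5]
brass scene peak 19 4.5 [-8.2 -1.6 19. ] 10.5
   tray 872 ((13.366275787353516, -2.157379150390625), (68.79566955566406, 78.78559875488281), 88.75125122070312) z [-102.5  -57.8]
copper wrist peak 345 -2.0 [-18.2  -1.   27.1] 13.0
   tray 5319 ((-0.5222091674804688, -2.611248016357422), (103.06991577148438, 64.06303405761719), 0.12278822809457779) z [-103.3  -59.2]
copper top peak 32 -0.6 [-17.7   0.3  27.2] 12.9
   tray 573 ((-1.5511703491210938, -1.7809562683105469), (102.98699951171875, 62.79197311401367), 0.9955359101295471) z [-106.4  -58.5]
   tray 590 ((24.27130126953125, -3.4851722717285156), (57.46997833251953, 67.82421112060547), 1.9353697299957275) z [-102.5  -56.4]
44.4 [-0.46886153  0.13230247  2.18477514  1.27743236  0.4124861  -0.11006027] [521.6226745   -8.38688373 291.36882793] [ 1.11047003  0.05114837 -1.00720028]
brass wrist peak 369 -2.1 [-6.9  1.  25.8] 13.1
   tray 6171 ((-0.5425453186035156, -1.7072181701660156), (104.47588348388672, 65.33118438720703), 0.19299541413784027) z [-102.6  -57.4]
--
copper wrist peak 335 -1.8 [-17.9  -0.4  27.3] 13.4
   tray 5298 ((-0.9152297973632812, -2.59747314453125), (103.18685913085938, 64.0727310180664), 0.03310113772749901) z [-103.3  -59. ]
```

View pics/w9.png

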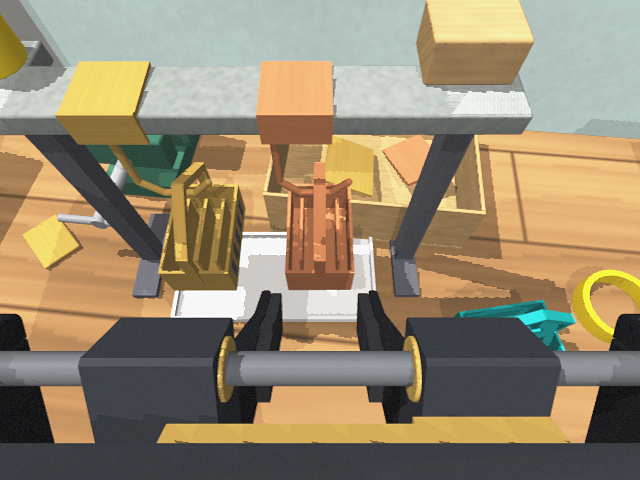

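The picture shows both baskets hanging straight on their own hooks: copper at (320,230), brass at (200,240). The gripper is clear of both, so I'm handing in.

```bash
python3 -c "
from h import *
workorder.close_job();print(observe()['clock'])"
```

```text
the job is handed in; nothing more can be done
the job is handed in; nothing more can be done
```

Both baskets are hanging released on the hook of their own colour, and I handed the job in at about 44.5 s of the 72 s allowed. No verdict is reported.

**How it went:**
- **Brass:** I picked it with a 45° tilted pinch on the sloping bar and lowered it onto the brass hook.
- **Copper:** joint 4 reached its limit for the tilted grasp as the basket stood. I picked it up with the tool vertical, turned it in place by about 55°, set it down, regrasped it tilted and hung it.

**Last checks:**
- **Position:** wrist and top views put both trays within about 3 mm of the hook centres in x and y, and within about 1° of square to the rack. The tray rims stand at the height expected for a seated peak.
- **Stillness:** the wrist readings changed by no more than 0.4 mm in y (within noise) between two checks. I looked at stillness only through these positions and did not measure speed.
- **Forces:** the wrist reading showed about 5–7 N of hook contact at most while lowering. I did not measure the finger force. The gripper was at its fixed 30 N.

**What disagreed or was not checked:**
- The scene camera's tray centres were off by 13–24 mm in x. I put that down to the tray being partly hidden by the shelf, because the other two views agree.
- I did not measure the bystanders again at the end. None looked disturbed in the last wrist picture, but it does not show all of them.

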